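# Put the spanner set away on the tool rail

## Robot

A 6-joint arm with a two-finger parallel gripper is mounted at the origin on the work surface. World frame = base frame: x ahead of the robot, y to its left, z up, the work surface at z = 0. Lengths are in mm, angles in rad, forces in N, time in s.
With the tool pointing down it reaches from about 350 to 875 mm from the base axis. Payload 4.2 kg.
Tool frame: the origin (TCP) lies at the very end of the fingers, on their centre line; the grasp point (between the pads) lies 19 mm behind it (arm.tcp_to_grasp is the x of the grasp point in the tool frame, in mm); x points along the fingers, z is the direction in which the jaws open and shut, and the axes are right-handed (so a half turn about x gives the same grasp; the last joint's range is limited). The gripper opens to 85 mm and grips with 20 to 120 N. Pads are 22 mm wide; open, the fingers measure 114 mm over their backs; the gripper's body (76 mm by 85 mm) begins 54 mm behind the grasp point. The pads swing forward as they close: fully open they stand 13 mm farther back than shut.
Start: joints at [-0.874, 0.385, 0.008, 0, -1.194, -0.259], TCP at [264.979, -566.026, 231.312] pointing down, gripper open.
Joint ranges: [-3.14, 3.14], [-1.21, 2.06], [-1.07, 1.41], [-3.16, 2.05], [-2.99, -0.16], [-3.1, 3.1]. Speed limits (rad/s): [2.79, 2.79, 3.14, 3.14, 3.14, 3.14].

## Interface

Orientations are given as a unit quaternion [x, y, z, w].
In Python, from bench import status, get_image, job, arm gives the robot as it stands.
- The arm moves only by the tool apply_moves, never from a script. Its argument "targets" is text: rows parted by semicolons, each of 5 numbers parted by spaces: the shift along the tool's x, y, z in mm, then the turn about the tool's x in degrees, then the gripper's target within -1 to 1 (shut at 1, half-way at 0, fully open at -1). In form: dx dy dz spin hand; .... A call has 1 to 10 rows; each row is the pose to reach, as a shift and turn from the pose commanded when the call began, along the tool's axes at that moment; what a row does not reach only later rows make up. A row lasts 1/12 s, in which the tool goes at most 41.7 mm and 7.16 degrees, less where a joint would pass 70% of its speed; a pose out of reach is approached as far as the arm can. A call with a gripper value outside its range is refused whole. The fingers move at their own pace and stop on an object; the grip force is fixed at half the most. Time passes only in rows, so rows that repeat a pose let the fingers close. It gives the time, the measured TCP pose, the force and the opening at its end, in the units of the state.
- status.read_state(): the state, without advancing time (a new reading comes with each control period).
- get_image(name): name is "scene" or "top" or "wrist"; returns a dict with "img" (420x560x3 uint8, red, green, blue), "mtx" (3x3 intrinsics, pixels), "k1" (the pictures are not rectified: a ray, as slopes to the right and down, at radius r is drawn at 1 + k1 r^2 times it, then the intrinsics apply), "world_from_camera" (4x4, takes a point from camera to world coordinates). Camera axes: x right, y down, z forward; pixel columns grow to the right and rows downward; lengths in mm; the calibration is good to about 2 mm. A picture is of the moment at which its call begins. There is no depth.
- job.job_done(): hands the job in, once; it reports no verdict.
The state is a dict: "clock": time; "joints": joint angles; "joint_vel": joint speeds; "joint_efforts": joint torques, N m; "position": TCP position; "ee_rot": TCP orientation; "contact_force": force on the tool from outside, world axes, zero at the start; "wrist_torque": the same for the moment, N m; "gripper_width": finger opening in mm.
Only numpy, scipy, OpenCV 4.12 (cv2) and the standard library are available. Lean on these libraries where they do the work, as an engineer would, in place of code of your own. Each camera call takes 0.05 s, during which the arm holds its last target.

## Task

Put the blue spanner set back in its place on the tool rail: swing the red keeper arm fully aside, lift the set out of its sloping holder, hook it over the open end of the rail and slide it along under the shelf until its hook is centred on the yellow place mark. Then swing the keeper arm back square across the rail so the set cannot wander off, and let go. Leave the pliers hanging on the rail, the wood block and the spray can where they are, and do not drop the set.

Things in the scene. Friction and masses are not known exactly. Their poses are not given: they have to be found in the camera images.
- rail_stand: Grey bench stand, fixed. Origin on the bench under the rail's middle; y runs along the rail, x points away from its front. Rail: steel bar 16 mm thick, y -290 to +290 mm, axis 250 mm above the bench at x = 0, on 20 mm thick end posts (right one 260 mm tall). Keeper's post, 18 mm thick, 292 mm tall: x = 55, y = -100 mm.
- load_end (a point): Point on the rail's axis in the middle of its open end (y = -190 mm of rail_stand), where hooks are put on: once the keeper is aside nothing stands above the rail within 80 mm either way. Axes as rail_stand.
- shelf_edge (a point): Right front corner of the shelf's underside (x = -31, y = -60 mm of rail_stand, 284 mm above the bench). The shelf covers the rail from here to the left end, 71 mm deep, front lip to 302 mm; boxes on it reach 334 mm. Under it a hook can slide but not be lifted off or on, and an upright gripper finds no room at the set's handle: reach in from the front, tilted 30 to 45 degrees.
- gate (a joint): Red keeper arm on the post behind the rail. 0 rad: square across the rail, free end towards the front, blocking hooks; grows as it swings anticlockwise seen from above, over the loading end; 1.75 rad: its stop, fully aside behind the rail. Upright axis at x = 55, y = -100 mm of rail_stand. Light friction (under 1 N at the knob); stays where it is left.
- gate_knob (a point): Grip point on the black upright round knob (16 mm thick, 40 mm tall) at the keeper arm's free end, 117 mm from its axis, 290 mm above the bench. The arm's top is 22 mm below this point, the knob's top 18 mm above it. Axes turn with the arm.
- place_mark: Yellow place mark, 24 mm wide: a clip over the shelf and a band on the rail below it; fixed. Origin on the bench below the rail's axis at the mark's middle; axes as rail_stand. The set's hook belongs centred on it along the rail.
- holder: Dark steel sloping bench holder, fixed, 110 mm wide; the set stands in it leaning 25 degrees, top towards the holder's +x (back). Origin on the bench about below the set's handle. Its lip and cheeks stand up to about 50 mm above the ledge around the set's foot: draw the set out some 60 mm upward along its own length.
- set_grip (a point): Grip point of the set's blue handle tab: 10 mm thick along own y (pinch it so), reaching 16 mm forward (own -x) and 25 mm back from here, 18 mm down and 16 mm up (own z). Own z is up along the set, own x to its back; at the start leaning 25 degrees about own y, turned as the holder. A firm grip keeps it from turning in the fingers.
- set_hook (a point): Point of the set that lies on the rail's axis when it hangs: 44 mm behind (own +x) and 4 mm above (own +z) the grip point, same axes. Hook 30 mm wide (own y), open downward, 28 mm clear inside with a centring saddle; top 17 mm above, rear lip ends 30 mm below and 24 mm behind. Spanner panel, 96 mm wide, hangs to 212 mm below, within 20 mm of the rail's plane. Set 0.2 to 0.42 kg.
- pliers_hook (a point): Orange pliers on a grey hanger, hanging on the rail near its left end; point of the hanger on the rail's axis. 60 mm wide, 245 mm long. To be left alone.
- block_mid (a point): Centre of a loose wood block, 90 x 60 x 50 mm, lying on the bench in front of the rail. To be left alone.
- can_mid (a point): Centre of a spray can, 66 mm thick, 150 mm tall, standing on the bench. To be left alone.
There are look-alikes about, which are no part of the job. What is shaped like the part that bears set_grip but turquoise is not meant.

How it is judged:
By the outcome, as a careful person would: the job done as asked, in the order asked, and still so for the second after the job is handed in, with the robot touching nothing.
It also fails if it takes over 72 s, if anything falls off the work surface, if the arm or the gripper's body presses on something with over 40 N, if the wrist force passes 120 N, or if a joint passes its speed limit or range.

## Working session

There is one attempt and no reset: what is moved stays moved. The work goes in short steps, Python scripts to look and compute and a tool call to move; the robot and the scene stay as the last step left them, time stands still between calls to the robot, and variables do not carry over. Pictures are saved under pics/ and viewed, and the job is handed in when it is done.

Besides the shell and the picture viewer there is one more tool, called after "Emit:" as a command line: name --argument value ..., lists and objects as JSON in quotes. apply_moves: Moves the arm, as the interface text tells. Its arguments: {"type":"object","properties":{"targets":{"type":"string"}},"required":["targets"]}

```bash
ls; mkdir -p pics; python3 - <<'E'
from bench import status, get_image, job, arm
import cv2
print(status.read_state()); print([a for a in dir(arm) if a[0]!='_'])
for n in ["scene","top","wrist"]:
    d=get_image(n); cv2.imwrite(f"pics/{n}0.png",d["img"][:,:,::-1]); print(n,d["mtx"],d["k1"],d["world_from_camera"])
E
```

```text
pics
{'clock': 0.0, 'joints': array([-8.74400367e-01,  3.85521592e-01,  6.60030022e-03, -5.08056885e-04,
       -1.19395293e+00, -2.58580644e-01]), 'joint_vel': array([-0.00186345,  0.00060722,  0.00139124, -0.00071274,  0.00076755,
        0.00093573]), 'joint_efforts': array([ 7.45134439e-04, -3.92290950e+01,  1.88407838e+01,  4.18637350e+00,
       -4.63003802e-03,  1.39688911e-06]), 'position': array([ 264.73595088, -565.51556683,  230.23133173]), 'ee_rot': array([-0.59596396,  0.37915984,  0.59726295,  0.37992334]), 'contact_force': array([ 0.15812641, -0.76818568, -0.55777251]), 'wrist_torque': array([-0.0318177 , -0.01705564, -0.00080228]), 'gripper_width': 85.55071961763464}
['IKError', 'tcp_to_grasp']
scene [[511.13349674   0.         275.79127319]
 [  0.         511.13349674 210.70854172]
 [  0.           0.           1.        ]] -0.0760413833047639 [[-3.96629424e-01  6.82618597e-01 -6.13772719e-01  1.38292021e+03]
 [ 9.17971155e-01  2.97666294e-01 -2.62152125e-01  3.16618475e+02]
 [ 3.74953524e-03 -6.67402898e-01 -7.44687393e-01  1.32496047e+03]
 [ 0.00000000e+00  0.00000
[... 185 characters left out ...]
58111476 [[ 2.75508056e-02 -9.79773825e-01  1.98202432e-01  8.37250486e+01]
 [-9.99593004e-01 -2.84711495e-02 -1.79460254e-03 -1.00752151e+02]
 [ 7.40135567e-03 -1.98072322e-01 -9.80159464e-01  2.05188154e+03]
 [ 0.00000000e+00  0.00000000e+00  0.00000000e+00  1.00000000e+00]]
wrist [[320.96283937   0.         274.42192149]
 [  0.         320.96283937 205.55608437]
 [  0.           0.           1.        ]] 0.005147926867030758 [[-4.24287077e-01  8.74093351e-01  2.36519111e-01  2.05512901e+02]
 [ 9.05523714e-01  4.08778344e-01  1.13697269e-01 -5.93927061e+02]
 [ 2.69813685e-03  2.62413945e-01 -9.64951626e-01  3.74171233e+02]
 [ 0.00000000e+00  0.00000000e+00  0.00000000e+00  1.00000000e+00]]
```

View pics/scene0.png

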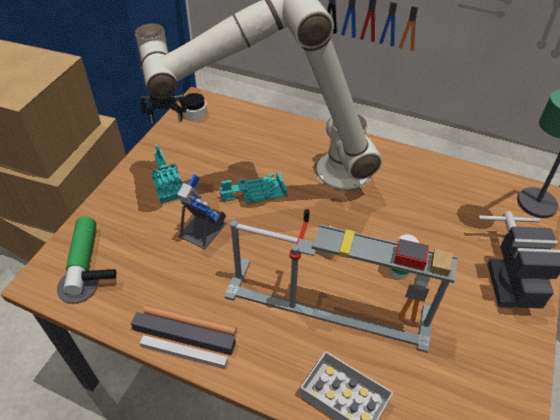

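View pics/top0.png

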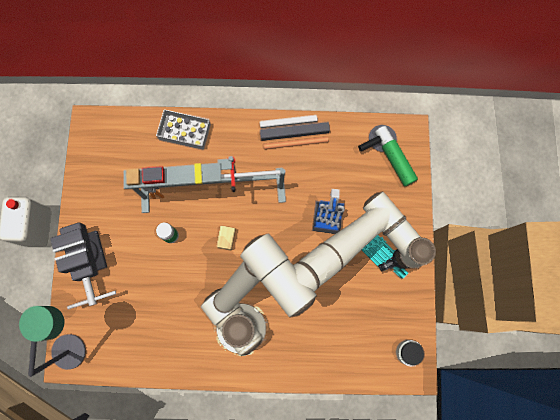

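View pics/wrist0.png

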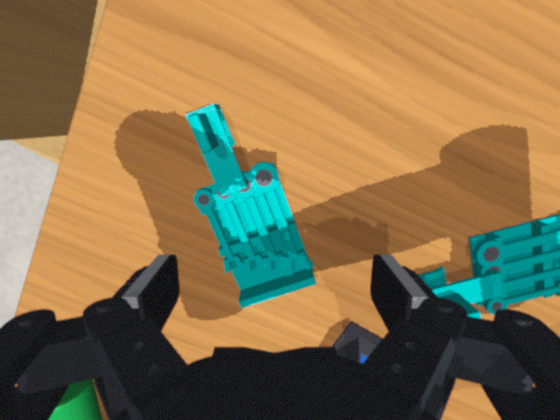

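The scene view shows the blue set in its dark holder at about (200,210), turquoise look-alikes at (168,180) and (255,190), and the red keeper with its black knob at (306,215). The top view shows the rail from x=125 to x=283, the set at (329,212), the mark at (198,173), and the block at (227,237). Next I'll enlarge these for measuring.

```bash
cat > h.py <<'E'
import numpy as np, cv2
from bench import status, get_image, job, arm
def ray(d,uv):
    K=d["mtx"]; k=d["k1"]; x=np.array([(uv[0]-K[0,2])/K[0,0],(uv[1]-K[1,2])/K[1,1]])
    u=x.copy()
    for _ in range(30): u=x/(1+k*(u@u))
    T=d["world_from_camera"]; v=T[:3,:3]@np.array([u[0],u[1],1]); return T[:3,3],v/np.linalg.norm(v)
def onz(d,uv,z):
    o,v=ray(d,uv); return o+v*(z-o[2])/v[2]
def tri(*prs):
    A=np.zeros((3,3));b=np.zeros(3);R=[ray(d,uv) for d,uv in prs]
    for o,v in R:
        M=np.eye(3)-np.outer(v,v);A+=M;b+=M@o
    p=np.linalg.solve(A,b); return p,[np.linalg.norm((np.eye(3)-np.outer(v,v))@(p-o)) for o,v in R]
def proj(d,p):
    T=d["world_from_camera"]; c=T[:3,:3].T@(np.asarray(p,float)-T[:3,3]); s=c[:2]/c[2]; s=s*(1+d["k1"]*(s@s)); K=d["mtx"]
    return np.array([K[0,0]*s[0]+K[0,2],K[1,1]*s[1]+K[1,2]])
def crop(d,x0,y0,w,h,f,name,grid=10):
    im=cv2.resize(np.ascontiguousarray(d["img"][y0:y0+h,x0:x0+w,::-1]),None,fx=f,fy=f,interpolation=cv2.INTER_CUBIC)
    for x in range((x0+grid-1)//grid*grid,x0+w,grid):
        cv2.line(im,(int((x-x0+.5)*f),0),(int((x-x0+.5)*f),4),(255,255,255),1); cv2.putText(im,str(x),(int((x-x0+.5)*f)-8,14),0,.3,(255,255,255),1)
    for y in range((y0+grid-1)//grid*grid,y0+h,grid):
        cv2.line(im,(0,int((y-y0+.5)*f)),(4,int((y-y0+.5)*f)),(255,255,255),1); cv2.putText(im,str(y),(5,int((y-y0+.5)*f)+3),0,.3,(255,255,255),1)
    cv2.imwrite("pics/"+name,im)
E
python3 - <<'E'
from h import *
s=get_image("scene");t=get_image("top")
crop(t,115,150,180,75,4.4,"t1.png"); crop(t,300,180,60,60,9,"t2.png")
crop(s,220,200,250,150,3.2,"s1.png"); crop(s,165,165,80,90,6.6,"s2.png")
E
```

```text
(no output)
```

View pics/t1.png

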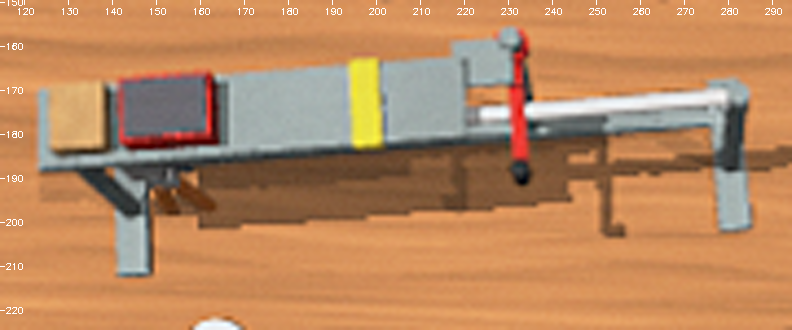

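View pics/t2.png

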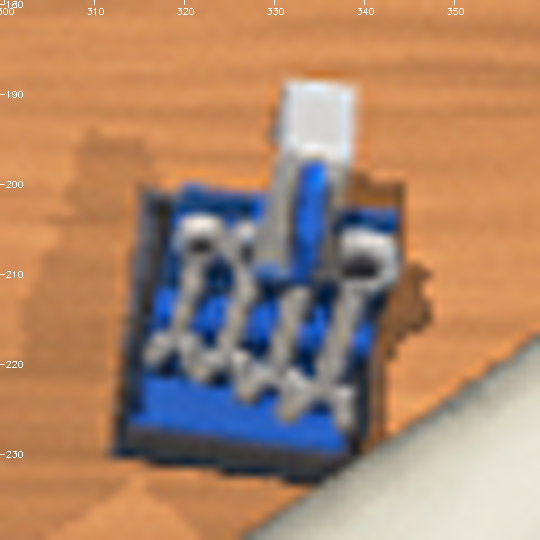

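View pics/s1.png

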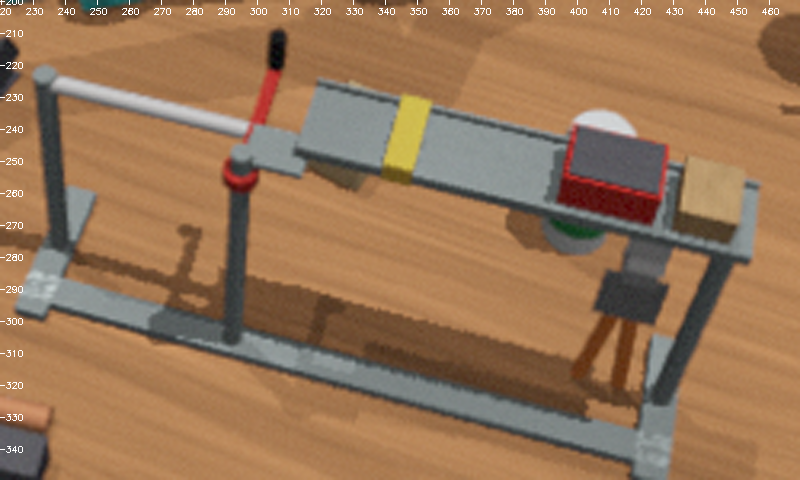

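View pics/s2.png

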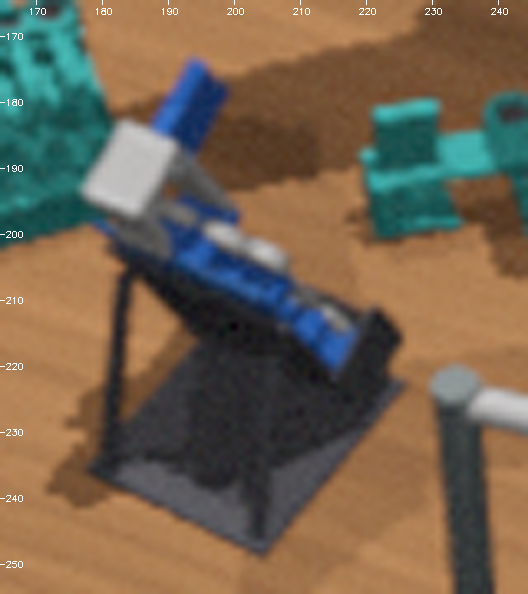

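```bash
python3 - <<'E'
from h import *
s=get_image("scene");t=get_image("top")
def P(n,uvs,uvt,z=None):
    p,e=tri((s,uvs),(t,uvt)); print(n,p.round(1),np.round(e,1), None if z is None else (onz(s,uvs,z).round(1),onz(t,uvt,z).round(1)))
P("Rpost top",(236.3,223.5),(281,170.5),260)
P("keeperpost top",(294.5,249),(230.5,158.5),292)
P("shelf right front? ",(319.5,225),(220,181),302)
P("shelf right back",(313,246.5),(219.5,162.5),302)
P("shelf left front",(455.5,257),(123.5,186.5),302)
P("mark front",(353,231.5),(198.5,182.5),302)
P("mark back",(343.5,254),(197.5,163.5),302)
P("knob top",(306.3,210.5),(232.8,190),308)
P("hooktop",(184,184),(334.5,193))
# rail axis points in top at z=250(+8 top)
for uv in [(240,174.7),(275,172.3)]: print(onz(t,uv,254))
for uv in [(245,227.3),(290,240.2)]: print('s',onz(s,uv,254))
# holder base
for uv in [(179.5,235.5),(204,247.5),(225,222.5)]: print('base',onz(s,uv,2))
for uv in [(315.5,201),(313,230),(340,233)]: print('hold top',onz(t,uv,90))
print(proj(s,[0,0,0]))
E
```

```text
Rpost top [ 592.8 -140.   261.1] [1.8 1.8] (array([ 591.5, -138.7,  260. ]), array([ 593.9, -141.7,  260. ]))
keeperpost top [627.7  47.4 285.4] [0.6 0.6] (array([632.6,  48.5, 292. ]), array([625.5,  47.4, 292. ]))
shelf right front?  [536.8  81.1 298. ] [0.4 0.4] (array([540.2,  81.6, 302. ]), array([535.6,  81.1, 302. ]))
shelf right back [608.   88.3 293.8] [1.1 1.1] (array([613.8,  91.1, 302. ]), array([605.9,  86.4, 302. ]))
shelf left front [504.6 433.1 304.7] [0.9 0.9] (array([502.7, 432.6, 302. ]), array([505.2, 434.9, 302. ]))
mark front [526.9 164.4 300.9] [4.9 4.9] (array([526.2, 169.3, 302. ]), array([527.8, 159.5, 302. ]))
mark back [601.4 168.5 296.3] [0.3 0.3] (array([605.6, 169.6, 302. ]), array([599.8, 167.4, 302. ]))
knob top [504.1  31.9 299.8] [1.2 1.2] (array([511.4,  33.1, 308. ]), array([501.8,  32.4, 308. ]))
hooktop [ 514.5 -345.8  258.6] [2.6 2.6] None
[574.65253955  12.00771863 254.        ]
[ 587.86623286 -119.40525384  254.        ]
s [ 589.80584858 -113.40268049  254.        ]
s [582.33051197  16.50754559 254.        ]
base [ 522.95995479 -399.59014049    2.        ]
base [ 534.57830448 -300.15650989    2.        ]
base [ 411.19877821 -286.29823087    2.        ]
hold top [ 517.94461565 -288.8388946    90.        ]
hold top [ 398.35411976 -279.90555867   90.        ]
hold top [ 389.17401062 -388.8249053    90.        ]
[343.04630455 169.76089865]
```

```bash
cat >> h.py <<'E'
from scipy.spatial.transform import Rotation as Ro
def tool():
    st=status.read_state(); return np.array(st["position"]),Ro.from_quat(st["ee_rot"]).as_matrix(),st
def go(xyz,yaw=None):
    """needed shift in tool axes to TCP xyz, and spin so tool z (jaw) gets heading yaw deg (mod 180)"""
    p,R,st=tool(); d=R.T@(np.asarray(xyz)-p); h=np.degrees(np.arctan2(R[1,2],R[0,2]))
    print("shift",d.round(1),"jaw heading",round(h,2),"y heading",np.degrees(np.arctan2(R[1,1],R[0,1])).round(1))
    if yaw is not None: print("spin for heading", (-(yaw-h)+180)%360-180, "(tool x down)")
E
python3 - <<'E'
from h import *
p,R,st=tool(); print(R.round(4),p)
s=get_image("scene");t=get_image("top")
g=np.array([466,-340.3,258]);h=np.array([.9936,-.113,0]);y=np.array([.113,.9936,0]);zz=np.array([0,0,1])
zs=.4226*h+.9063*zz; xs=.9063*h-.4226*zz
for n,a,b,c in [("grip",0,0,0),("topfront",-16,0,16),("topback",25,0,16),("botfront",-16,0,-18),("hook",44,0,4)]:
    q=g+a*xs+b*y+c*zs; print(n,proj(s,q).round(1),proj(t,q).round(1))
T=get_image("wrist")["world_from_camera"]; print("cam in tool",R.T@(T[:3,3]-p), (R.T@T[:3,:3]).round(3))
go([511.5,36.5,275],0)
E
```

```text
[[-2.000e-04 -9.057e-01 -4.239e-01]
 [ 4.000e-04 -4.239e-01  9.057e-01]
 [-1.000e+00  0.000e+00  5.000e-04]] [ 264.94348679 -565.91965634  231.06480285]
grip [194.7 174.2] [333.6 205.4]
topfront [195.4 167.5] [334.1 206.3]
topback [188.7 179.3] [334.6 197.5]
botfront [199.3 172.1] [332.6 211.7]
hook [187.  186.3] [334.3 195.5]
cam in tool [-143.98574282   65.70663669   -0.31070442] [[-0.    -0.263  0.965]
 [ 0.001 -0.965 -0.263]
 [ 1.     0.     0.001]]
shift [ -43.7 -478.7  441.2] jaw heading 115.08 y heading -154.9
spin for heading 115.08451509476396 (tool x down)
```

```bash
python3 - <<'E'
from h import *
go([410,-345,380],83.5)
E
```

```text
shift [-148.7 -225.   138.7] jaw heading 115.08 y heading -154.9
spin for heading 31.584515094763958 (tool x down)
```

Emit:
apply_moves --targets "-35 -20 12 5 -1; -70 -55 35 10 -1; -100 -90 55 15 -1; -130 -125 78 20 -1; -149 -160 100 25 -1; -149 -195 120 31.6 -1; -149 -225 139 31.6 -1; -149 -225 139 31.6 -1; -149 -225 139 31.6 -1"

```text
clock: 1.25
position: [412.1, -341.5, 381.7]
ee_rot: [-0.473, 0.526, 0.471, 0.527]
contact_force: [0.2, -1.1, -0.1]
gripper_width: 85.6
```

```bash
python3 - <<'E'
from h import *
p,R,st=tool(); print(p,st["clock"]); go(p)
w=get_image("wrist"); cv2.imwrite("pics/w1.png",w["img"][:,:,::-1])
s=get_image("scene"); crop(s,165,165,80,90,6.6,"s3.png")
t=get_image("top"); cv2.imwrite("pics/t3.png",t["img"][:,:,::-1])
E
```

```text
[ 412.12520046 -341.52030188  381.6692222 ] 1.25
shift [0. 0. 0.] jaw heading 83.8 y heading 173.8
```

View pics/w1.png

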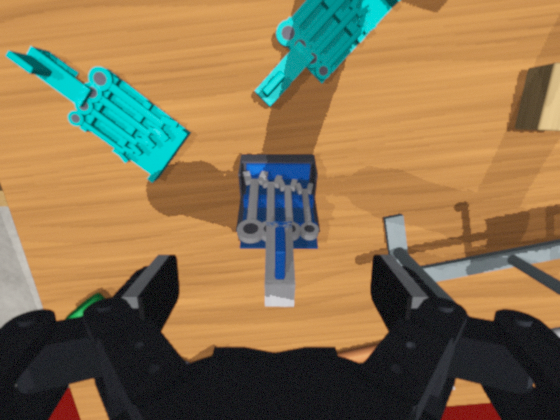

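The wrist view shows the blue set in the holder at (278,200), with its handle tab at (280,250) and grey hook at (280,292). The turquoise sets at (125,120) and (330,45) are the look-alikes. Next is an enlarged crop.

```bash
python3 - <<'E'
from h import *
w=get_image("wrist"); crop(w,225,140,110,175,3.4,"w2.png")
E
```

```text
(no output)
```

View pics/w2.png

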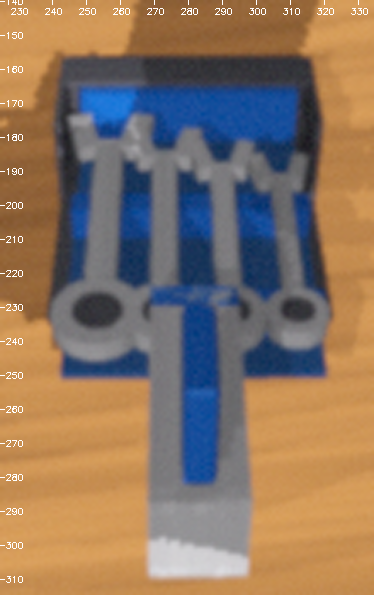

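View pics/s3.png

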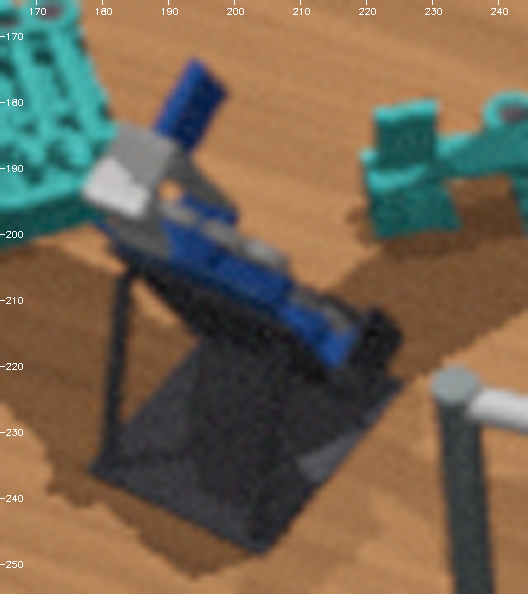

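```bash
python3 - <<'E'
from h import *
from scipy.optimize import least_squares
w=get_image("wrist");s=get_image("scene");t=get_image("top")
print(tri((w,(284,254.5)),(s,(194,174))))
yaw=np.radians(-6.3);h=np.array([np.cos(yaw),np.sin(yaw),0]);y=np.array([-np.sin(yaw),np.cos(yaw),0]);zz=np.array([0,0,1])
a=np.radians(25);zs=np.sin(a)*h+np.cos(a)*zz;xs=np.cos(a)*h-np.sin(a)*zz
obs=[(w,(284,254.5),-16,0,16),(w,(284,281.5),25,0,16),(w,(283,229),-16,0,-18),(s,(194,174),-16,0,16),(s,(198.7,178.5),-16,0,-18),(w,(272,-1),0,0,0)][:5]
# hook top edges in wrist: width edges at rows 287(front) , back(308)
def f(g): return np.concatenate([proj(d,g+i*xs+j*y+k*zs)-uv for d,uv,i,j,k in obs])
r=least_squares(f,[466,-340,250]); print(r.x,f(r.x).round(1).reshape(-1,2))
g=r.x
for n,i,k in [("hooktop",44,21),("hooktopfront",27,21),("rearlip",68,-26)]: q=g+i*xs+k*zs;print(n,proj(w,q).round(1),proj(s,q).round(1))
# yaw: tab edges / hook edges in wrist
# lip of holder: (244,157)-(313,157)
for z in (60,80): print([onz(w,u,z).round(1) for u in [(244,157),(313.5,157)]])
for z in (150,): print([onz(w,u,z).round(1) for u in [(243,250),(321,250)]])
E
```

```text
(array([ 463.5971802 , -343.09945795,  255.65647473]), [np.float64(0.9811027614849), np.float64(0.9811027614848077)])
[ 471.17353575 -342.98276517  233.68940398] [[ 0.1  0. ]
 [-0.6  0.7]
 [ 0.2 -0.7]
 [ 0.7  0.3]
 [-0.2  0.2]]
hooktop [283.3 297.7] [184.3 190.8]
hooktopfront [283.5 287.7] [187.1 185.9]
rearlip [282.  274.9] [186.2 203.2]
[array([ 392.5, -386.8,   60. ]), array([ 403.8, -287.5,   60. ])]
[array([ 390.4, -384.7,   80. ]), array([ 401.2, -289.6,   80. ])]
[array([ 498. , -394.5,  150. ]), array([ 509.1, -297.3,  150. ])]
```

```bash
cat > st.py <<'E'
from h import *
G0=np.array([471.2,-343.0,233.7]);yw=np.radians(-6.4)
def fr(yaw,a):
    h=np.array([np.cos(yaw),np.sin(yaw),0]);y=np.array([-np.sin(yaw),np.cos(yaw),0]);zz=np.array([0,0,1])
    return np.cos(a)*h-np.sin(a)*zz,y,np.sin(a)*h+np.cos(a)*zz
E
python3 - <<'E'
from st import *
s=get_image("scene");X,Y,Z=fr(yw,np.radians(25))
im=cv2.resize(np.ascontiguousarray(s["img"][160:250,165:245,::-1]),None,fx=6.6,fy=6.6,interpolation=cv2.INTER_CUBIC)
# draw grid in set frame, hook-centred, plane y=+15 (side nearest camera)
for hx in (-20,0,20):
  for hz in (17,0,-20,-30,-45,-60,-80):
    q=proj(s,G0+(44+hx)*X+15*Y+(4+hz)*Z); c=(int((q[0]-164.5)*6.6),int((q[1]-159.5)*6.6))
    cv2.circle(im,c,2,{-20:(0,255,0),0:(0,255,255),20:(255,0,255)}[hx],-1)
    if hx==20: cv2.putText(im,str(hz),(c[0]-25,c[1]+4),0,.35,(255,255,255),1)
cv2.imwrite("pics/s4.png",im)
E
```

```text
(no output)
```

View pics/s4.png

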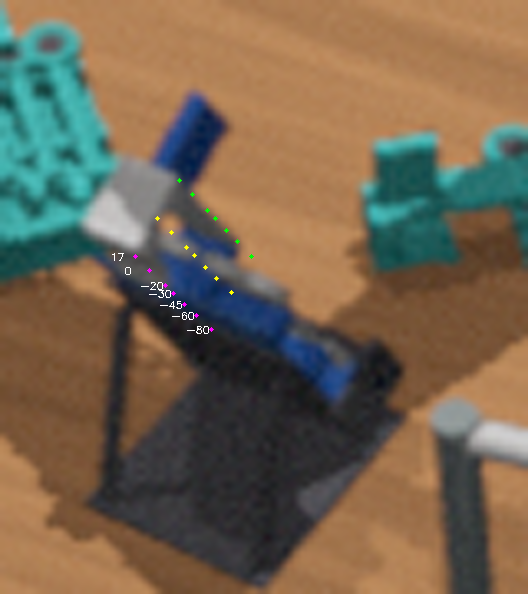

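```bash
python3 - <<'E'
from h import *
go([450,40,370],95.4)
E
```

```text
shift [ 10.    3.9 387.7] jaw heading 83.38 y heading 173.4
spin for heading -12.017392965473647 (tool x down)
```

Emit:
apply_moves --targets "0 0 30 -2 -1; 0 0 70 -4 -1; 0 0 110 -6 -1; 0 0 150 -8 -1; 0 0 190 -10 -1; 0 0 230 -12 -1; 4 2 270 -12 -1; 7 4 310 -12 -1; 10 4 350 -12 -1; 10 4 388 -12 -1"

```text
clock: 2.48
position: [449.4, 42.6, 370.0]
ee_rot: [-0.523, 0.476, 0.523, 0.476]
contact_force: [0.9, -0.7, 0.7]
gripper_width: 85.4
```

Emit:
apply_moves --targets "0 0 0 0 -1; 0 0 0 0 -1"

```text
clock: 2.65
position: [450.0, 42.4, 370.0]
ee_rot: [-0.524, 0.475, 0.524, 0.474]
contact_force: [-0.4, 0.1, -0.9]
gripper_width: 85.4
```

```bash
python3 - <<'E'
from h import *
p,R,st=tool(); print(p,st["clock"]); go(p)
w=get_image("wrist"); crop(w,0,0,560,420,1.42,"w3.png",20)
t=get_image("top"); cv2.imwrite("pics/t4.png",t["img"][:,:,::-1])
E
```

```text
[450.03357132  42.37123492 369.96580441] 2.65
shift [0. 0. 0.] jaw heading 95.64 y heading -174.4
```

View pics/w3.png

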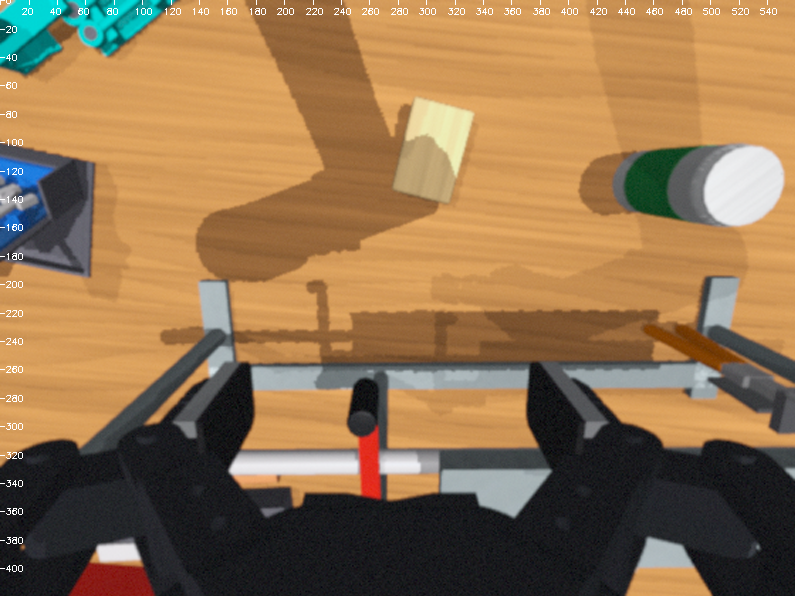

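The wrist view shows the knob top at (255,298) and the red arm running to the rail. The rail is at row 326, the block at (305,106), and the can at (524,130).

```bash
python3 - <<'E'
from h import *
w=get_image("wrist")
k=onz(w,(255,297.5),308); print("knob",k)
print("rail",[onz(w,(c,325.8),250).round(1) for c in (170,225,290)])
print("block",onz(w,(432/1.42,105/1.42),50))
print("shelf corner", onz(w,(310,316.5),302).round(1), onz(w,(310,316.5),284).round(1))
go([k[0],k[1],292-19+2+10])
E
```

```text
knob [510.03521356  32.38480177 308.        ]
rail [array([583., -46., 250.]), array([578.1,   5.9, 250. ]), array([572.2,  67.3, 250. ])]
block [323.29987267  68.97868345  50.        ]
shelf corner [525.8  75.  302. ] [537.8  78.4 284. ]
shift [ 85.4 -59.2 -13.4] jaw heading 95.39 y heading -174.6
```

Emit:
apply_moves --targets "0 -30 -7 0 -1; 0 -59 -13 0 -1; 30 -59 -13 0 -0.3; 60 -59 -13 0 0; 96 -59 -13 0 0; 96 -59 -13 0 0.2; 96 -59 -13 0 0.4; 96 -59 -13 0 0.5; 96 -59 -13 0 0.5"

```text
clock: 3.55
position: [511.4, 33.7, 277.3]
ee_rot: [0.524, -0.474, -0.522, -0.477]
contact_force: [1.3, -0.4, -0.3]
gripper_width: 21.2
```

```bash
python3 - <<'E'
from h import *
p,R,st=tool(); print(p,st["clock"],st["gripper_width"]); go(p)
w=get_image("wrist"); crop(w,150,180,280,210,2.8,"w4.png",20)
E
```

```text
[511.42062225  33.67547092 277.3262329 ] 3.55 21.158000847969916
shift [0. 0. 0.] jaw heading 95.45 y heading -174.5
```

View pics/w4.png

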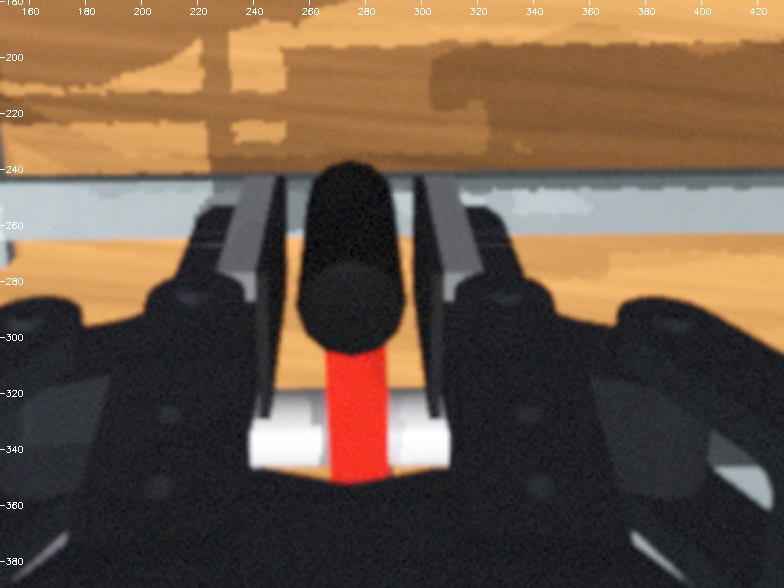

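Emit:
apply_moves --targets "3 -0.9 -14.3 -7 0.5; 3 -3.5 -28.3 -14 0.5; 3 -7.8 -41.9 -21 0.5; 3 -13.7 -54.9 -28 0.5; 3 -21.2 -67.1 -35 0.5; 3 -30.1 -78.3 -42 0.5; 3 -40.2 -88.3 -49 0.5; 3 -51.6 -97 -56 0.5; 3 -63.9 -104.2 -63 0.5; 3 -77 -109.9 -70 0.5"

```text
clock: 4.43
position: [598.0, -68.6, 273.4]
ee_rot: [0.703, -0.087, -0.701, -0.088]
contact_force: [-0.0, 1.4, -0.9]
gripper_width: 21.2
```

```bash
python3 - <<'E'
from h import *
p,R,st=tool(); print(p,st["clock"],st["gripper_width"],st["joints"].round(2),st["contact_force"]); go(p)
A=np.array([627.3,45.5]); print(p[:2]-A,np.linalg.norm(p[:2]-A))
w=get_image("wrist"); crop(w,150,180,280,210,2.8,"w5.png",20)
E
```

```text
[598.02173059 -68.62864319 273.39504856] 4.4333 21.160759395789604 [ 0.15  0.32  0.02  0.   -1.26 -0.4 ] [-0.0375832   1.39189306 -0.94872289]
shift [0. 0. 0.] jaw heading 165.82 y heading -104.2
[ -29.27826941 -114.12864319] 117.82429399665175
```

View pics/w5.png

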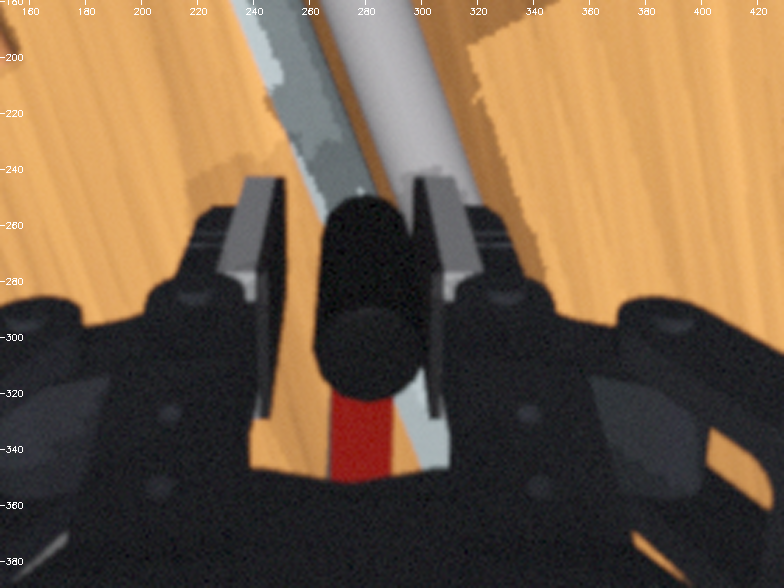

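Emit:
apply_moves --targets "0 -2 -14.3 -7 0.5; 0 -5.5 -28.3 -14 0.5; 0 -10.5 -41.9 -21 0.5; 0 -16.5 -54.9 -28 0.5; 0 -20 -61 -31.5 0.5; 0 -20 -61 -31.5 0.5; 0 -20 -61 -31.5 0.5"

```text
clock: 5.07
position: [661.5, -63.8, 272.3]
ee_rot: [0.7, 0.104, -0.699, 0.104]
contact_force: [-0.9, 0.5, -0.3]
gripper_width: 21.2
```

```bash
python3 - <<'E'
from h import *
p,R,st=tool(); print(p,st["clock"],st["gripper_width"],st["joints"].round(2),st["contact_force"]); go(p)
w=get_image("wrist"); crop(w,150,180,280,210,2.8,"w6.png",20)
for z in (308,): print()
E
```

```text
[661.53487104 -63.84588321 272.27833034] 5.0667 21.243648111187248 [ 0.15  0.43  0.18  0.   -1.32  0.15] [-0.93592603  0.48636    -0.25348318]
shift [0. 0. 0.] jaw heading -163.16 y heading -73.2
```

View pics/w6.png

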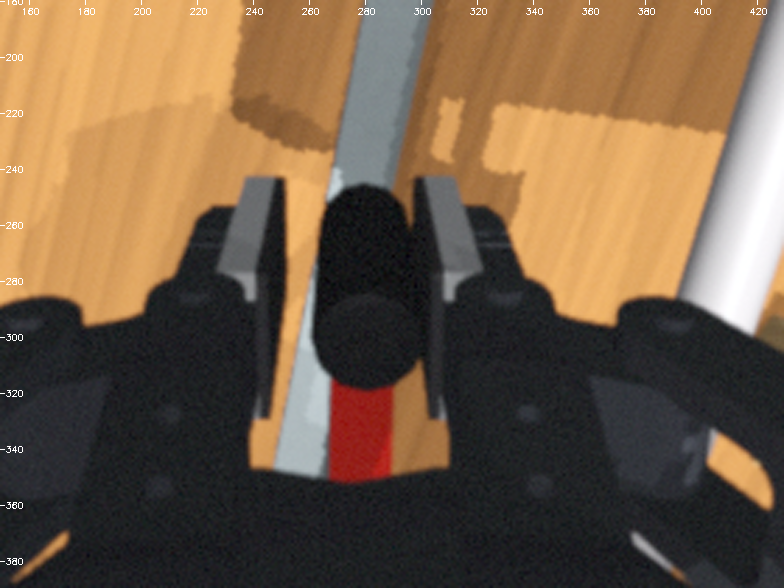

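Emit:
apply_moves --targets "0 0 -2 -1 0.5; 0 0 -4 -2 0.5; 0 0 -5 -2 0.5; 0 0 -5 -2 0.5"

```text
clock: 5.45
position: [661.8, -63.4, 272.1]
ee_rot: [-0.694, -0.116, 0.701, -0.116]
contact_force: [-10.5, -0.2, 4.4]
gripper_width: 21.2
```

```bash
python3 - <<'E'
from h import *
p,R,st=tool(); print(p,st["clock"],st["contact_force"])
w=get_image("wrist"); crop(w,150,180,280,210,2.8,"w7.png",20)
E
```

```text
[661.76919878 -63.43530652 272.14309398] 5.45 [-10.49337602  -0.20655918   4.42743812]
```

View pics/w7.png

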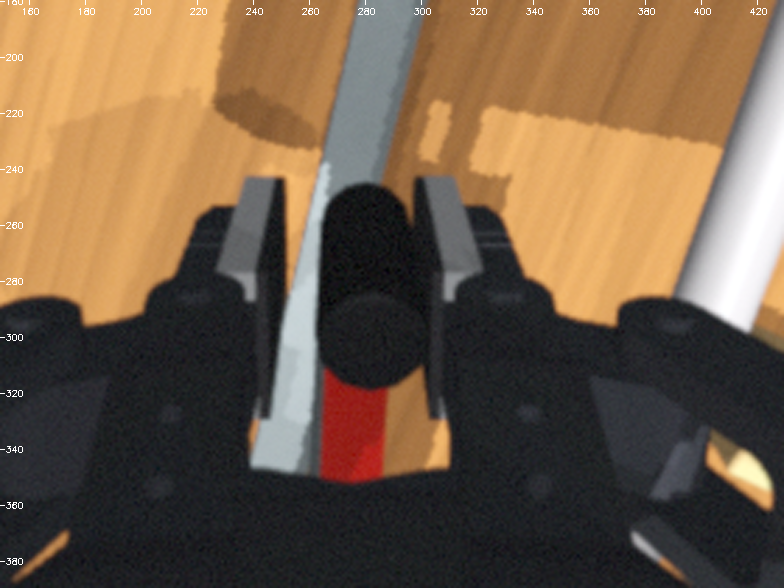

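The keeper is against its stop: 10 N of reaction and no further motion. I'll back off, rise and go to the set.

Emit:
apply_moves --targets "0 0 0 0 0.4; 0 0 0 0 0.3; -30 0 0 0 0; -65 0 0 0 -0.5; -95 0 0 0 -1; -95 0 0 0 -1"

```text
clock: 6.0
position: [668.6, -63.2, 375.1]
ee_rot: [0.703, 0.115, -0.692, 0.118]
contact_force: [0.0, -0.0, 2.0]
gripper_width: 76.6
```

```bash
python3 - <<'E'
from st import *
p,R,st=tool(); print(p,st["clock"])
t=get_image("top"); crop(t,115,150,180,75,4.4,"t5.png")
X,Y,Z=fr(yw,np.radians(25))
go([G0[0],G0[1],330],83.6)
E
```

```text
[668.58901866 -63.15442123 375.06258224] 6.0
shift [ 39.1 201.  277.5] jaw heading -161.01 y heading -71.0
spin for heading 115.38531976782014 (tool x down)
```

View pics/t5.png

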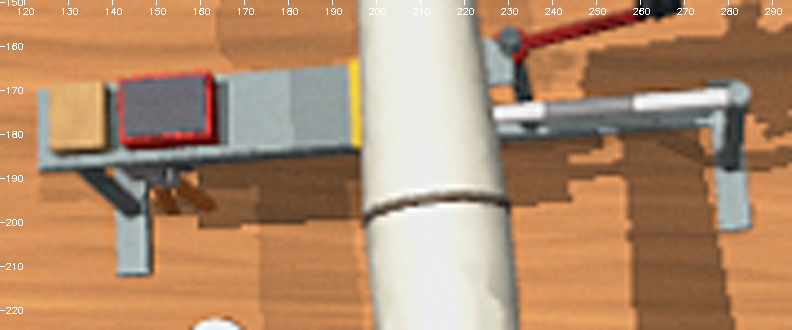

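Emit:
apply_moves --targets "0 12 16 7 -1; 0 24 33 14 -1; 0 36 49 21 -1; 0 47 65 28 -1; 0 59 82 35 -1; 0 71 98 42 -1; 0 83 114 49 -1; 0 95 130 56 -1; 0 107 147 63 -1; 0 118 163 70 -1"

```text
clock: 6.88
position: [549.7, -227.9, 365.4]
ee_rot: [-0.637, 0.306, 0.637, 0.307]
contact_force: [-0.4, 0.5, 0.2]
gripper_width: 85.7
```

```bash
python3 - <<'E'
from st import *
go([G0[0],G0[1],310],83.6)
E
```

```text
shift [ 55.4 133.2 -41. ] jaw heading 128.63 y heading -141.4
spin for heading 45.03196039241945 (tool x down)
```

Emit:
apply_moves --targets "0 19 -6 7 -1; 0 38 -12 14 -1; 0 57 -18 21 -1; 10 76 -24 28 -1; 20 95 -30 35 -1; 35 114 -35 42 -1; 45 133 -41 45 -1; 55 133 -41 45 -1; 55 133 -41 45 -1; 55 133 -41 45 -1"

```text
clock: 7.72
position: [472.7, -342.5, 310.5]
ee_rot: [-0.473, 0.526, 0.474, 0.525]
contact_force: [-0.2, 0.8, -0.1]
gripper_width: 85.3
```

```bash
python3 - <<'E'
from st import *
p,R,st=tool(); print(p,st["clock"])
go([G0[0],G0[1],G0[2]-19],83.6)
w=get_image("wrist"); crop(w,150,180,280,210,2.8,"w8.png",20)
X,Y,Z=fr(yw,np.radians(25))
for a,c in ((0,0),(-16,16),(25,16),(44,21)): print(proj(w,G0+a*X+c*Z).round(1))
E
```

```text
[ 472.65851568 -342.521778    310.54769883] 7.7167
shift [95.8  1.3 -0.7] jaw heading 84.02 y heading 174.0
spin for heading 0.42465712697082836 (tool x down)
[273.1 211.4]
[273.1 209.1]
[272.8 251.7]
[272.7 273.7]
```

View pics/w8.png

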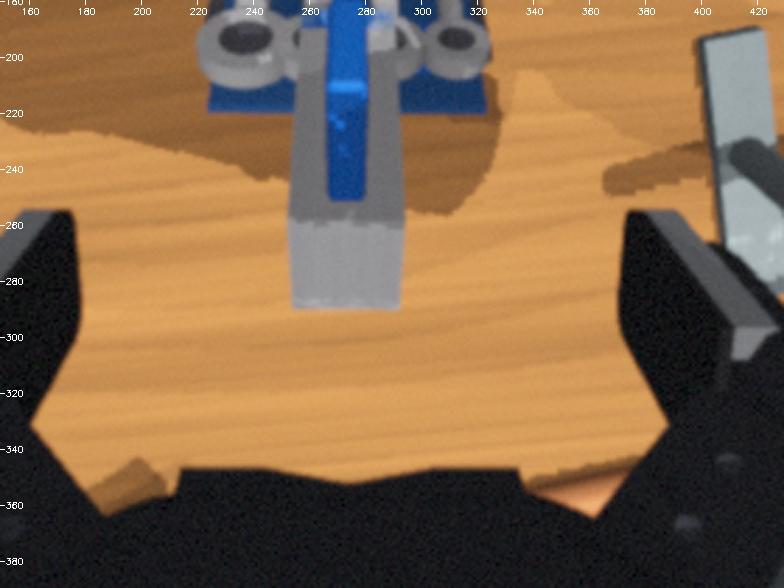

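Emit:
apply_moves --targets "25 1 -0.7 0 -1; 50 1 -0.7 0 -0.5; 75 1 -0.7 0.4 0; 94 1 -0.7 0.4 0; 94 1 -0.7 0.4 0.3; 94 1 -0.7 0.4 0.6; 94 1 -0.7 0.4 1; 94 1 -0.7 0.4 1; 94 1 -0.7 0.4 1; 94 1 -0.7 0.4 1"

```text
clock: 8.6
position: [472.8, -343.8, 219.6]
ee_rot: [-0.473, 0.526, 0.47, 0.528]
contact_force: [1.5, 1.7, 4.6]
gripper_width: 9.5
```

```bash
python3 - <<'E'
from st import *
p,R,st=tool(); print(p,st["clock"],st["gripper_width"],st["contact_force"])
w=get_image("wrist"); crop(w,150,180,280,210,2.8,"w9.png",20)
X,Y,Z=fr(yw,np.radians(25)); print("tool shift for +65 along Z", R.T@(Z*65), "current hook est", p+R[:,0]*(-19)+44*X+4*Z)
E
```

```text
[ 472.82341055 -343.81968182  219.56947537] 8.6 9.46809300215493 [1.49407241 1.72167789 4.62739448]
tool shift for +65 along Z [-58.78119312 -27.74454515  -0.10746737] current hook est [ 514.04782957 -348.41212353  223.59927046]
```

View pics/w9.png

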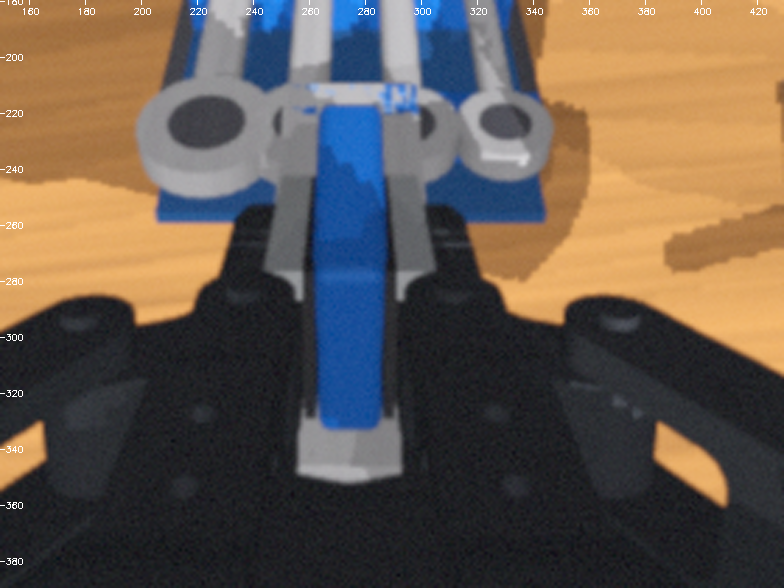

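Emit:
apply_moves --targets "-6 -3 0 0 1; -12 -6 0 0 1; -19 -9 0 0 1; -25 -12 0 0 1; -32 -15 0 0 1; -38 -18 0 0 1; -45 -21 0 0 1; -54 -25 0 0 1; -64 -30 0 0 1; -64 -30 0 0 1"

```text
clock: 9.48
position: [503.0, -347.5, 284.0]
ee_rot: [-0.473, 0.527, 0.47, 0.527]
contact_force: [0.1, -0.1, -1.1]
gripper_width: 9.1
```

```bash
python3 - <<'E'
from st import *
p,R,st=tool(); print(p,st["clock"],st["gripper_width"],st["contact_force"],st["wrist_torque"])
s=get_image("scene"); crop(s,150,130,100,120,5,"s5.png")
w=get_image("wrist"); crop(w,150,180,280,210,2.8,"w10.png",20)
E
```

```text
[ 502.98512496 -347.48444171  284.03455623] 9.4833 9.123591344848776 [ 0.12705821 -0.05533614 -1.113375  ] [-0.12022706  0.04506343 -0.00488151]
```

View pics/s5.png

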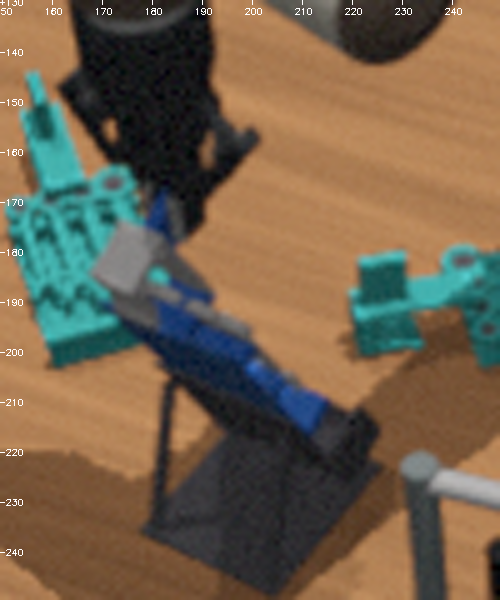

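View pics/w10.png

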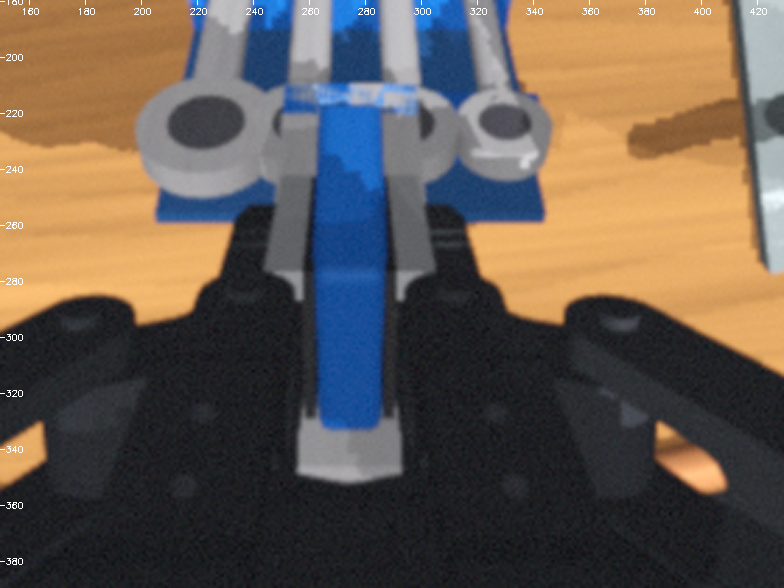

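```bash
cat >> st.py <<'E'
Yr=np.radians(5.45); L=np.array([583.0,-48.6,250.0])
Tg=np.array([472.8,-343.8,219.6])
X0,Y0,Z0=fr(yw,np.radians(25))
# hook offset from TCP in set-horizontal frame (h,y,z)
_o=G0-Tg+44*X0+4*Z0
_h=np.array([np.cos(yw),np.sin(yw),0]);_y=Y0
HO=np.array([_o@_h,_o@_y,_o[2]])
def hookoff(yaw): return HO[0]*np.array([np.cos(yaw),np.sin(yaw),0])+HO[1]*np.array([-np.sin(yaw),np.cos(yaw),0])+np.array([0,0,HO[2]])
def tcp_for_hook(H,yaw=Yr): return np.asarray(H)-hookoff(yaw)
E
python3 - <<'E'
from st import *
X,Y,Z=fr(Yr,np.radians(25)); print(HO,X,Z)
for n,H in [("pre",L+48*Z-70*X),("over",L+48*Z),("in",L)]:
    print(n,tcp_for_hook(H)); go(tcp_for_hook(H),95.45)
E
```

```text
[39.88881186  0.61666404 -0.86997237] [ 0.90221079  0.08607846 -0.42261826] [0.4207078  0.04013904 0.90630779]
pre [500.38929531 -57.10121674 323.95602447]
shift [-42.3  33.4 287.6] jaw heading 83.58 y heading 173.6
spin for heading -11.865493598942976 (tool x down)
over [563.54405039 -51.07572472 294.37274615]
shift [-12.7 -28.7 300.6] jaw heading 83.58 y heading 173.6
spin for heading -11.865493598942976 (tool x down)
in [543.35007603 -53.00239883 250.86997237]
shift [ 30.8  -8.8 296.5] jaw heading 83.58 y heading 173.6
spin for heading -11.865493598942976 (tool x down)
```

Emit:
apply_moves --targets "-20 0 0 0 1; -45 5 10 0 1; -65 15 30 -2 1; -65 25 60 -4 1; -65 33 95 -6 1; -65 33 130 -8 1; -65 33 165 -10 1; -65 33 200 -12 1; -65 33 235 -12 1; -60 33 265 -12 1"

```text
clock: 10.42
position: [497.8, -77.8, 341.8]
ee_rot: [0.524, -0.474, -0.524, -0.475]
contact_force: [1.1, -0.7, -2.1]
gripper_width: 9.4
```

```bash
python3 - <<'E'
from st import *
p,R,st=tool(); print(p,st["clock"])
X,Y,Z=fr(Yr,np.radians(25))
go(tcp_for_hook(L+48*Z-70*X),95.45)
E
```

```text
[497.82399373 -77.78867241 341.76609742] 10.4167
shift [17.8 -4.6 20.3] jaw heading 95.62 y heading -174.4
spin for heading 0.17260252586052616 (tool x down)
```

Emit:
apply_moves --targets "8 -3 10 0 1; 18 -4 20 0.2 1; 18 -4 20 0.2 1; 18 -4 20 0.2 1; 18 -4 20 0.2 1"

```text
clock: 10.83
position: [500.0, -60.4, 323.2]
ee_rot: [0.523, -0.477, -0.523, -0.476]
contact_force: [1.1, -0.3, -1.4]
gripper_width: 9.2
```

```bash
python3 - <<'E'
from st import *
p,R,st=tool(); print(p,st["clock"],st["contact_force"])
s=get_image("scene"); crop(s,190,130,150,140,5,"s6.png")
t=get_image("top"); crop(t,200,140,110,90,6,"t6.png")
w=get_image("wrist"); crop(w,0,0,560,420,1.42,"w11.png",20)
H=p+hookoff(Yr); print("hook",H, proj(s,H),proj(t,H)); print("rail load end",proj(s,L),proj(t,L))
E
```

```text
[500.02241052 -60.38595607 323.19789591] 10.8333 [ 1.0536437  -0.34125529 -1.42235181]
hook [539.67233449 -55.98355725 322.32792354] [271.53515552 204.19027876] [257.44108733 179.5566221 ]
rail load end [267.67969853 233.79878703] [256.19235484 173.2957658 ]
```

View pics/s6.png

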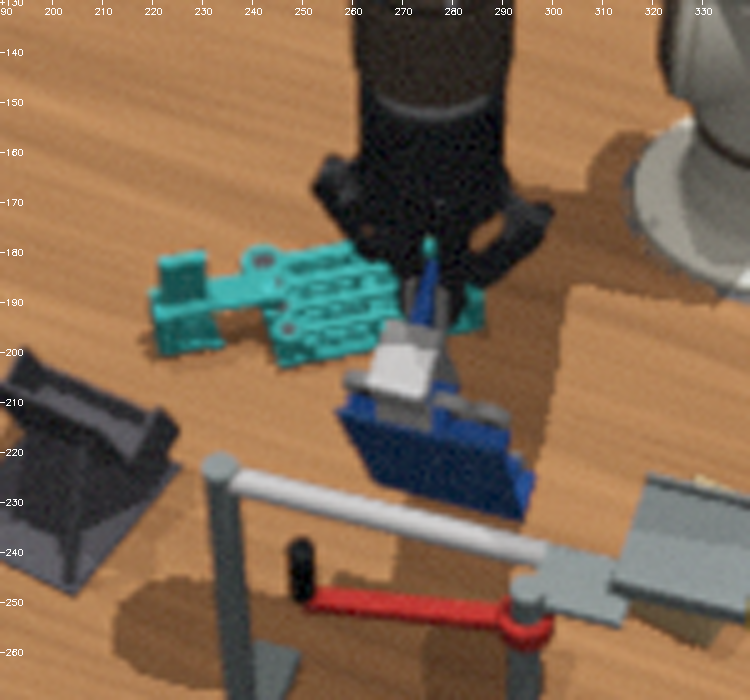

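View pics/t6.png

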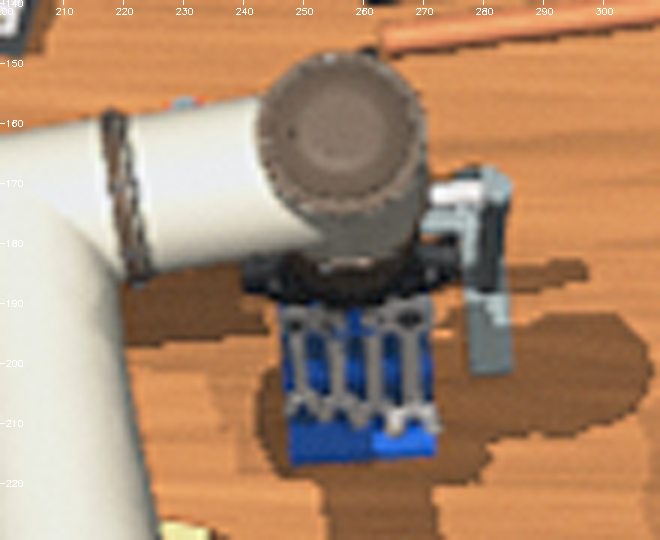

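View pics/w11.png

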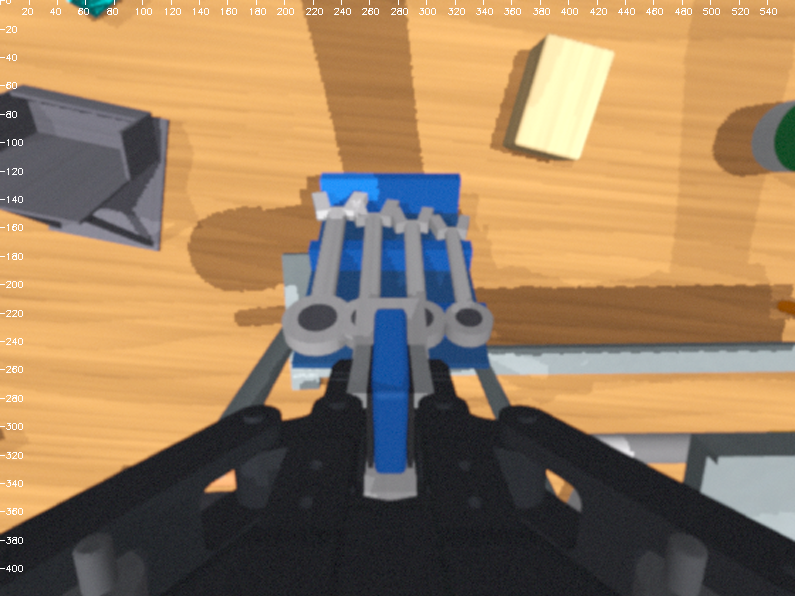

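```bash
python3 - <<'E'
from st import *
s=get_image("scene"); w=get_image("wrist")
p,R,st=tool(); H=p+hookoff(Yr); X,Y,Z=fr(Yr,np.radians(25))
def sf(P): d=P-H; return (d@X).round(1),(d@Y).round(1),(d@Z).round(1)
# wrist: panel top corners (292/1.42.., 367/1.42),(488/1.42)
a=(292/1.42,367/1.42); b=(488/1.42,367/1.42)
for uv in (a,b):
  o,v=ray(w,uv)
  # param at set y = -+48
  for yy in (-48,48):
    t=(yy-(o-H)@Y)/(v@Y); print(uv,yy,sf(o+v*t))
for uv in ((257.5,213.5),(273.5,228),(295,234),(262,214)):
  o,v=ray(s,uv)
  for yy in (-48,48):
    t=(yy-(o-H)@Y)/(v@Y); print("s",uv,yy,sf(o+v*t))
print("tri top corner -y",sf(tri((w,a),(s,(257.5,213)))[0]),tri((w,a),(s,(257.5,213)))[1])
for q in [(0,0,17),(24,0,-30),(24,0,17),(-14,0,-60),(0,-48,-60),(0,48,-60),(0,48,-212),(0,-48,-212)]:
  print(q,proj(s,H+q[0]*X+q[1]*Y+q[2]*Z).round(1),proj(w,H+q[0]*X+q[1]*Y+q[2]*Z).round(1))
E
```

```text
(205.6338028169014, 258.4507042253521) -48 (np.float64(13.5), np.float64(-48.0), np.float64(-58.6))
(205.6338028169014, 258.4507042253521) 48 (np.float64(-331.6), np.float64(48.0), np.float64(235.3))
(343.6619718309859, 258.4507042253521) -48 (np.float64(-326.9), np.float64(-48.0), np.float64(231.1))
(343.6619718309859, 258.4507042253521) 48 (np.float64(17.5), np.float64(48.0), np.float64(-61.7))
s (257.5, 213.5) -48 (np.float64(14.7), np.float64(-48.0), np.float64(-74.8))
s (257.5, 213.5) 48 (np.float64(115.2), np.float64(48.0), np.float64(308.8))
s (273.5, 228) -48 (np.float64(-20.4), np.float64(-48.0), np.float64(-343.3))
s (273.5, 228) 48 (np.float64(90.0), np.float64(48.0), np.float64(116.4))
s (295, 234) -48 (np.float64(-129.0), np.float64(-48.0), np.float64(-805.9))
s (295, 234) 48 (np.float64(12.3), np.float64(48.0), np.float64(-215.0))
s (262, 214) -48 (np.float64(-1.1), np.float64(-48.0), np.float64(-128.2))
s (262, 214) 48 (np.float64(103.9), np.float64(48.0), np.float64(270.5))
tri top corner -y (np.float64(16.5), np.float64(-47.0), np.float64(-61.6)) [np.float64(1.846305144368024), np.float64(1.8463051443680114)]
(0, 0, 17) [270.7 202.1] [276.  361.3]
(24, 0, -30) [270.6 215.8] [275.6 303.6]
(24, 0, 17) [268.1 210.5] [276.  381.8]
(-14, 0, -60) [275.9 206.4] [275.4 228.2]
(0, -48, -60) [258.2 207.1] [203.1 243.5]
(0, 48, -60) [291.1 215.1] [347.7 243.2]
(0, 48, -212) [296. 230.] [321.7 134.2]
(0, -48, -212) [266.  222.5] [228.  134.4]
```

```bash
python3 - <<'E'
from st import *
w=get_image("wrist"); crop(w,195,80,160,290,2,"w12.png",10)
crop(w,240,200,70,160,5,"w13.png",10)
p,R,st=tool(); H=p+hookoff(Yr); X,Y,Z=fr(Yr,np.radians(25)); G=H-44*X-4*Z
for n,i,j,k in [("topfront",-16,0,16),("topback",25,0,16),("botfront",-16,0,-18)]: print(n,proj(w,G+i*X+j*Y+k*Z).round(1))
E
```

```text
topfront [276.2 274.9]
topback [276.  331.2]
botfront [275.8 214. ]
```

View pics/w13.png

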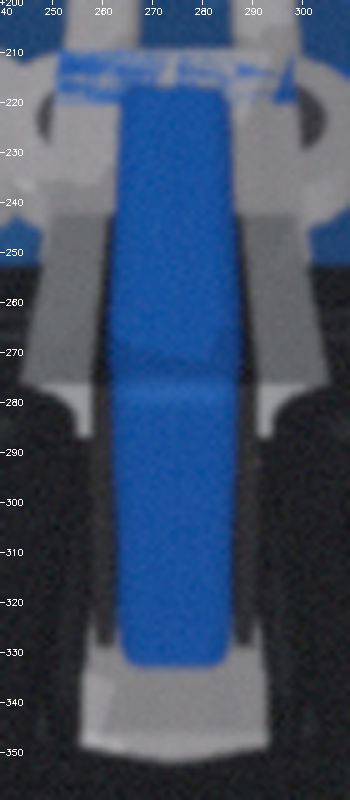

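```bash
python3 - <<'E'
from st import *
X,Y,Z=fr(Yr,np.radians(25))
for H in (L+44*Z-70*X,L+44*Z-35*X,L+44*Z,L+20*Z,L): go(tcp_for_hook(H),95.45)
E
```

```text
shift [3.2 1.2 2.8] jaw heading 95.32 y heading -174.7
spin for heading -0.12664578946137794 (tool x down)
shift [ 18.  -30.5   2.9] jaw heading 95.32 y heading -174.7
spin for heading -0.12664578946137794 (tool x down)
shift [ 32.8 -62.2   3. ] jaw heading 95.32 y heading -174.7
spin for heading -0.12664578946137794 (tool x down)
shift [ 54.6 -52.1   2.9] jaw heading 95.32 y heading -174.7
spin for heading -0.12664578946137794 (tool x down)
shift [ 72.7 -43.6   2.9] jaw heading 95.32 y heading -174.7
spin for heading -0.12664578946137794 (tool x down)
```

Emit:
apply_moves --targets "3 0 3 0 1; 9 -12 3 0 1; 15 -24 3 0 1; 21 -36 3 0 1; 27 -49 3 0 1; 33 -62 3 0 1; 33 -62 3 0 1; 33 -62 3 0 1; 33 -62 3 0 1"

```text
clock: 11.88
position: [561.8, -50.5, 289.6]
ee_rot: [-0.523, 0.476, 0.523, 0.476]
contact_force: [0.1, 0.7, -2.2]
gripper_width: 9.5
```

```bash
python3 - <<'E'
from st import *
p,R,st=tool(); print(p,st["clock"],st["contact_force"])
s=get_image("scene"); crop(s,220,160,110,100,7,"s7.png")
X,Y,Z=fr(Yr,np.radians(25));H=p+hookoff(Yr); print("rail in hook frame",(L-H)@X,(L-H)@Z)
for h in (L+20*Z,L,L-3*Z): go(tcp_for_hook(h),95.45)
E
```

```text
[561.79969898 -50.54904695 289.64275607] 11.8833 [ 0.14186588  0.68679951 -2.1847142 ]
rail in hook frame -0.47054313064718806 -43.00045125534636
shift [21.2 10.  -0.7] jaw heading 95.39 y heading -174.6
spin for heading -0.06266039227290321 (tool x down)
shift [39.3 18.4 -0.7] jaw heading 95.39 y heading -174.6
spin for heading -0.06266039227290321 (tool x down)
shift [42.  19.7 -0.7] jaw heading 95.39 y heading -174.6
spin for heading -0.06266039227290321 (tool x down)
```

View pics/s7.png

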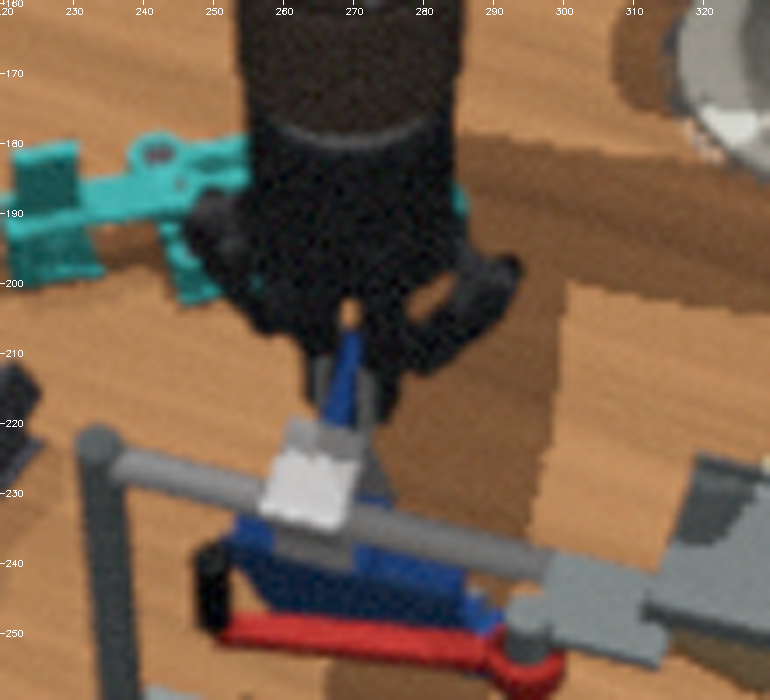

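```bash
python3 - <<'E'
from st import *
p,R,st=tool(); s=get_image("scene")
X,Y,Z=fr(Yr,np.radians(25));H=p+hookoff(Yr)
for q in [(24,0,17),(24,0,-30),(0,0,17),(15,0,-60),(15,-48,-60),(15,48,-60)]: print(q,proj(s,H+q[0]*X+q[1]*Y+q[2]*Z).round(1))
for dz in (-8,0,8): print(proj(s,L+[0,0,dz]))
print(st["contact_force"])
E
```

```text
(24, 0, 17) [262.  236.4]
(24, 0, -30) [264.6 241. ]
(0, 0, 17) [264.6 227.8]
(15, 0, -60) [267.2 240.6]
(15, -48, -60) [250.7 236.4]
(15, 48, -60) [283.9 244.9]
[267.7035915  235.65793022]
[267.67969853 233.79878703]
[267.65561482 231.92346567]
[ 0.34954841 -0.62854558 -2.36051709]
```

Emit:
apply_moves --targets "5 2 -0.7 0 1; 10 5 -0.7 0 1; 15 7 -0.7 0 1; 20 9.5 -0.7 0 1; 25 12 -0.7 0 1; 30 14 -0.7 0 1; 34 16 -0.7 0 1; 36 17 -0.7 0 1; 36 17 -0.7 0 1"

```text
clock: 12.73
position: [544.2, -52.9, 253.7]
ee_rot: [-0.523, 0.476, 0.523, 0.476]
contact_force: [0.2, 0.9, -2.7]
gripper_width: 9.3
```

```bash
python3 - <<'E'
from st import *
p,R,st=tool(); print(p,st["clock"],st["contact_force"],st["wrist_torque"])
s=get_image("scene"); crop(s,220,160,110,100,7,"s8.png")
X,Y,Z=fr(Yr,np.radians(25));H=p+hookoff(Yr); print("rail in hook frame",(L-H)@X,(L-H)@Z)
E
```

```text
[544.21421006 -52.91405691 253.73714706] 12.7333 [ 0.21842733  0.9232581  -2.6861402 ] [-0.08061659 -0.02217021 -0.01006369]
rail in hook frame 0.42448500371041203 -2.965636631151501
```

View pics/s8.png

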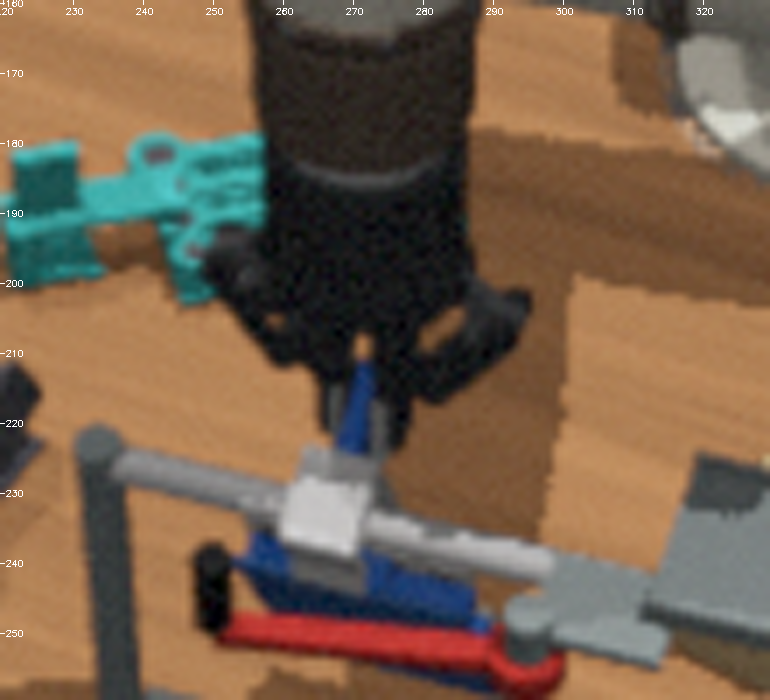

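Emit:
apply_moves --targets "1 0.5 0 0 1; 2 1 0 0 1; 3 1.5 0 0 1; 3 1.5 0 0 1"

```text
clock: 13.12
position: [543.1, -53.0, 251.1]
ee_rot: [-0.523, 0.476, 0.523, 0.476]
contact_force: [-0.6, 0.5, -3.0]
gripper_width: 8.9
```

Emit:
apply_moves --targets "1 0.5 0 0 1; 2 1 0 0 1; 3 1.5 0 0 1; 3 1.5 0 0 1"

```text
clock: 13.45
position: [542.7, -53.1, 248.9]
ee_rot: [0.524, -0.475, -0.522, -0.477]
contact_force: [2.1, -0.8, -1.7]
gripper_width: 9.2
```

Emit:
apply_moves --targets "1 0.5 0 0 1; 2 1 0 0 1; 2 1 0 0 1; 2 1 0 0 1"

```text
clock: 13.78
position: [542.8, -53.1, 248.0]
ee_rot: [0.525, -0.474, -0.521, -0.477]
contact_force: [5.8, 0.4, 3.3]
gripper_width: 9.2
```

Emit:
apply_moves --targets "0 0 0 0 0.79; 0 0 0 0 0.78; 0 0 0 0 0.775; 0 0 0 0 0.77; 0 0 0 0 0.765; 0 0 0 0 0.76"

```text
clock: 14.28
position: [538.9, -53.4, 245.3]
ee_rot: [-0.521, 0.477, 0.524, 0.475]
contact_force: [0.4, 0.5, -0.5]
gripper_width: 10.5
```

```bash
python3 - <<'E'
from st import *
p,R,st=tool(); print(p,st["clock"],st["contact_force"],st["wrist_torque"],st["gripper_width"])
w=get_image("wrist"); crop(w,195,80,160,290,2,"w14.png",10)
E
```

```text
[538.85629081 -53.41307494 245.26566063] 14.2833 [ 0.3743858   0.46570214 -0.4980826 ] [0.01427865 0.01033346 0.06313688] 10.488469438456216
```

View pics/w14.png

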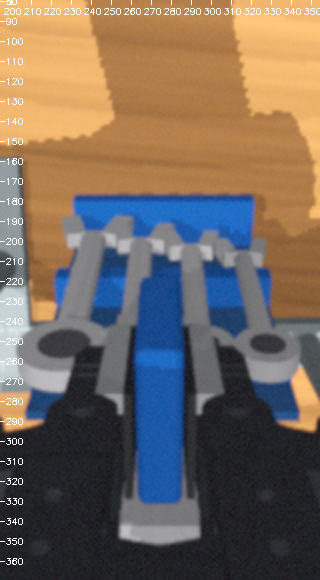

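Emit:
apply_moves --targets "0 0 0 0 0.755; 0 0 0 0 0.75; 0 0 0 0 0.745; 0 0 0 0 0.74; 0 0 0 0 0.74; 0 0 0 0 0.74; 0 0 0 0 0.74; 0 0 0 0 0.74"

```text
clock: 15.0
position: [540.7, -53.2, 246.3]
ee_rot: [-0.523, 0.476, 0.523, 0.476]
contact_force: [-0.9, -0.8, 1.1]
gripper_width: 10.9
```

```bash
python3 - <<'E'
from st import *
p,R,st=tool(); print(p,st["clock"],st["contact_force"],st["wrist_torque"],st["gripper_width"])
w=get_image("wrist"); crop(w,195,80,160,290,2,"w15.png",10)
s=get_image("scene"); crop(s,220,160,110,100,7,"s9.png")
E
```

```text
[540.72528354 -53.22010275 246.31616701] 15.0 [-0.91174045 -0.77410238  1.07479982] [-0.02512925 -0.00145615  0.03219905] 10.872332934667337
```

View pics/w15.png

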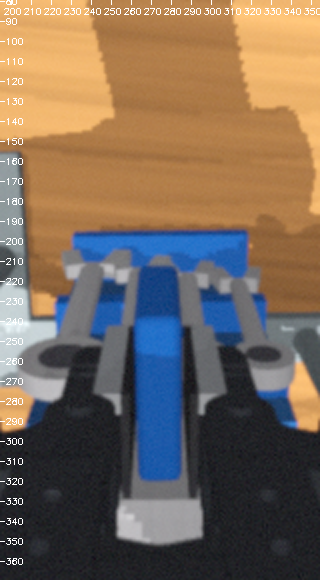

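View pics/s9.png

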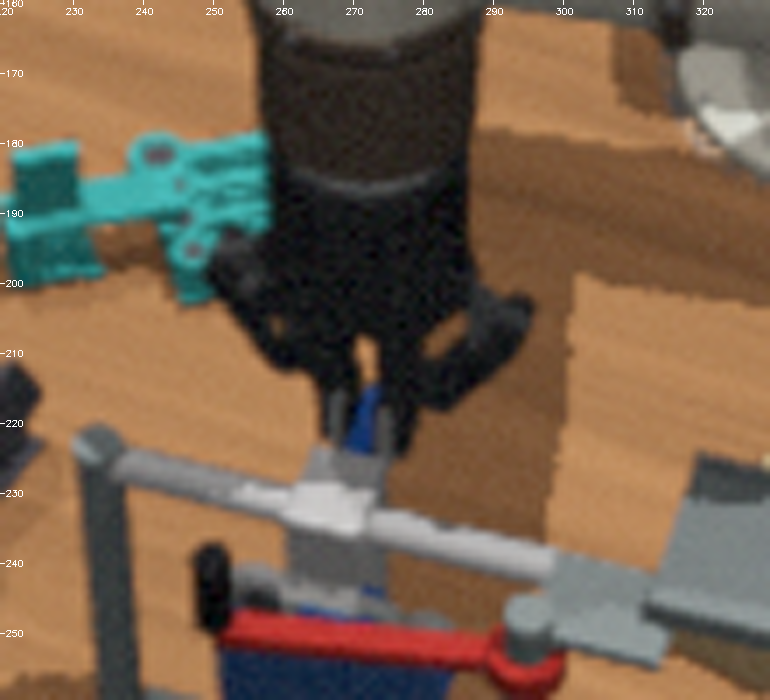

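Emit:
apply_moves --targets "0 0 0 0 0.7; 0 0 0 0 0.65; 0 0 0 0 0.6; 0 0 0 0 0.6; 0 0 0 0 0.6; 0 0 0 0 0.6; 0 0 0 0 0.6; 0 0 0 0 0.6; 0 0 0 0 0.6; 0 0 0 0 0.6"

```text
clock: 15.93
position: [540.7, -53.2, 246.3]
ee_rot: [-0.523, 0.476, 0.523, 0.476]
contact_force: [0.2, 0.3, -0.6]
gripper_width: 17.3
```

```bash
python3 - <<'E'
from st import *
from scipy.optimize import least_squares
p,R,st=tool(); print(p,st["clock"],st["contact_force"],st["gripper_width"])
w=get_image("wrist"); crop(w,195,150,160,210,3,"w16.png",10)
L2=np.array([582.5,-50,250.])
for a in (-10,-5,0,5,10):
    X,Y,Z=fr(Yr,np.radians(a)); G=L2-44*X-4*Z
    print(a,[proj(w,G+i*X+k*Z).round(0).tolist() for i,k in ((-16,16),(25,16),(-16,-18),(44,-208))])
E
```

```text
[540.70997506 -53.24016049 246.32371983] 15.9333 [ 0.2270761   0.31971793 -0.59568749] 17.336107326554565
-10 [[273.0, 224.0], [273.0, 311.0], [273.0, 215.0], [274.0, 246.0]]
-5 [[273.0, 229.0], [273.0, 315.0], [273.0, 213.0], [274.0, 231.0]]
0 [[272.0, 234.0], [273.0, 319.0], [273.0, 212.0], [274.0, 216.0]]
5 [[272.0, 242.0], [273.0, 323.0], [273.0, 212.0], [274.0, 200.0]]
10 [[272.0, 251.0], [273.0, 328.0], [273.0, 212.0], [274.0, 185.0]]
```

View pics/w16.png

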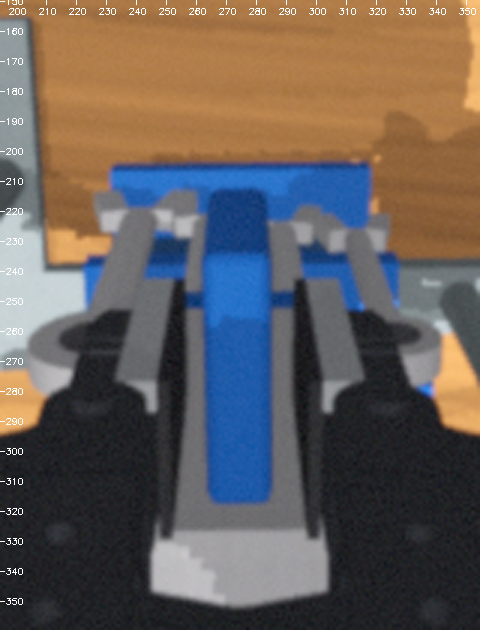

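The set hangs vertically: the tab edges at rows 212, 234 and 317 match a lean of 0°. Next I check the box clearance and the mark position.

```bash
python3 - <<'E'
from st import *
t=get_image("top"); O=np.array([564.3,140.5,0]); Xr,Y,Z=fr(Yr,0)
P=onz(t,(165,172),334); print("box edge y",(P-O)@Y)
s=get_image("scene");
crop(s,325,215,50,60,10,"s10.png",5); crop(t,185,155,30,35,16,"t10.png",5)
p,R,st=tool(); print((p-O)@Xr,(p-O)@Y)
E
```

```text
box edge y 138.04830772156012
-41.86774959065766 -190.62492738877123
```

View pics/s10.png

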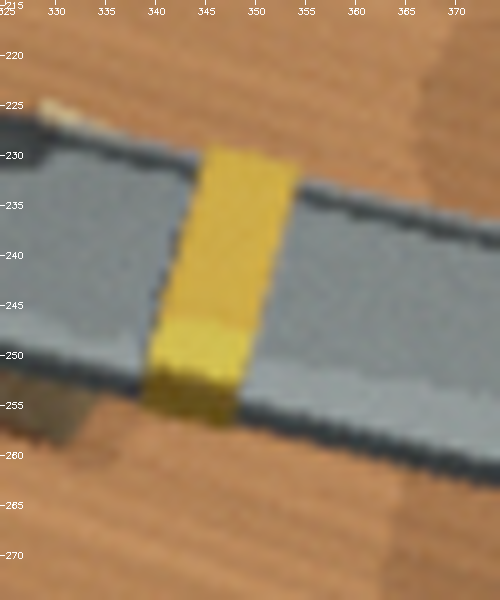

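View pics/t10.png

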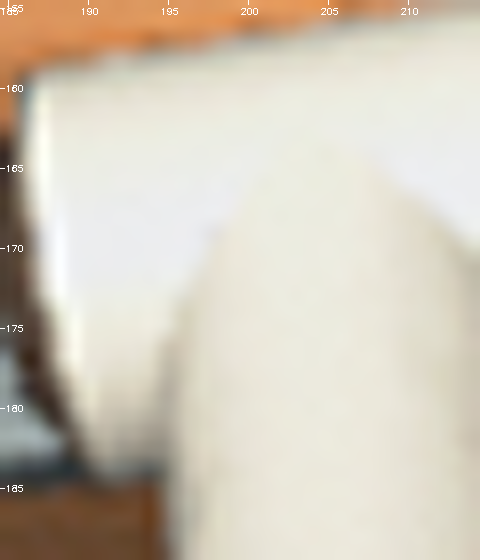

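```bash
python3 - <<'E'
from st import *
s=get_image("scene"); O=np.array([564.3,140.5,0]); Xr,Y,Z=fr(Yr,0)
for uv in ((345.2,229.5),(354.6,231),(339.6,251.5),(348.5,253.3),(349.9,230.2),(344,252.4)):
    for z in (290,304): P=onz(s,uv,z); print(uv,z,((P-O)@Xr).round(1),((P-O)@Y).round(1))
E
```

```text
(345.2, 229.5) 290 -45.7 10.4
(345.2, 229.5) 304 -33.8 11.6
(354.6, 231) 290 -48.4 35.2
(354.6, 231) 304 -36.5 36.0
(339.6, 251.5) 290 30.0 13.0
(339.6, 251.5) 304 40.8 14.1
(348.5, 253.3) 290 28.6 35.8
(348.5, 253.3) 304 39.5 36.7
(349.9, 230.2) 290 -47.2 22.8
(349.9, 230.2) 304 -35.3 23.8
(344, 252.4) 290 29.3 24.3
(344, 252.4) 304 40.2 25.3
```

Emit:
apply_moves --targets "2 4 0 0 0.6; 5 9 0 0 0.6; 5 9 0 0 0.6; 5 9 0 0 0.7; 5 9 0 0 0.8; 5 9 0 0 1; 5 9 0 0 1; 5 9 0 0 1"

```text
clock: 16.8
position: [531.4, -54.1, 241.4]
ee_rot: [-0.523, 0.476, 0.523, 0.476]
contact_force: [-1.8, 1.4, 1.3]
gripper_width: 8.8
```

```bash
python3 - <<'E'
from st import *
O=np.array([564.3,140.5,0]); Xr,Y,Z=fr(Yr,0)
p,R,st=tool(); print(p,st["clock"],st["contact_force"],st["gripper_width"],(p-O)@Xr,(p-O)@Y)
w=get_image("wrist"); crop(w,195,150,160,210,3,"w17.png",10)
print("shift for slide to 24.3:", R.T@(Y*(24.3-(p-O)@Y)))
E
```

```text
[531.43972134 -54.072923   241.40109863] 16.8 [-1.8071931   1.44938714  1.28347215] 8.798523597448517 -51.19169842049082 -190.57237546899734
shift for slide to 24.3: [1.02046829e-02 2.18456526e-01 2.14872264e+02]
```

View pics/w17.png

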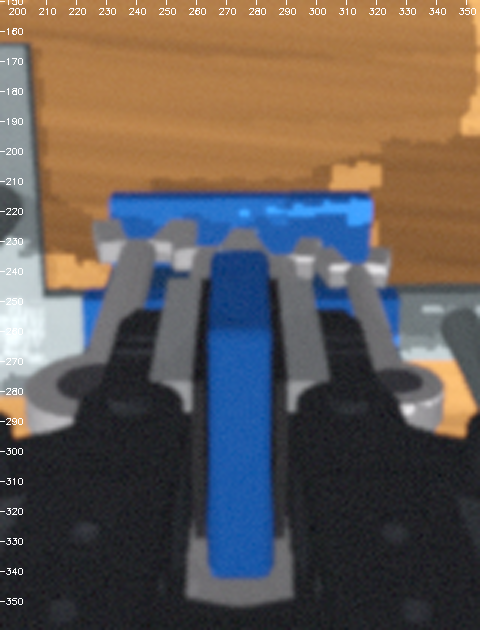

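Emit:
apply_moves --targets "0 0 6 0 1; 0 0 18 0 1; 0 0 30 0 1; 0 0 42 0 1; 0 0 54 0 1; 0 0 64 0 1; 0 0 74 0 1; 0 0 80 0 1; 0 0 80 0 1"

```text
clock: 17.6
position: [523.0, 26.0, 241.4]
ee_rot: [-0.523, 0.477, 0.524, 0.475]
contact_force: [-5.3, -0.6, 4.0]
gripper_width: 8.5
```

```bash
python3 - <<'E'
from st import *
O=np.array([564.3,140.5,0]); Xr,Y,Z=fr(Yr,0)
p,R,st=tool(); print(p,st["clock"],st["contact_force"],st["wrist_torque"],st["gripper_width"],(p-O)@Xr,(p-O)@Y)
w=get_image("wrist"); crop(w,0,0,560,420,1.42,"w18.png",20)
s=get_image("scene"); crop(s,240,150,150,120,5.2,"s11.png")
E
```

```text
[523.02910791  25.96682704 241.41541546] 17.6 [-5.33052127 -0.6071099   3.95323751] [0.00753727 1.49031066 0.02516314] 8.474018691031253 -51.96235047530924 -110.09563286036912
```

View pics/w18.png

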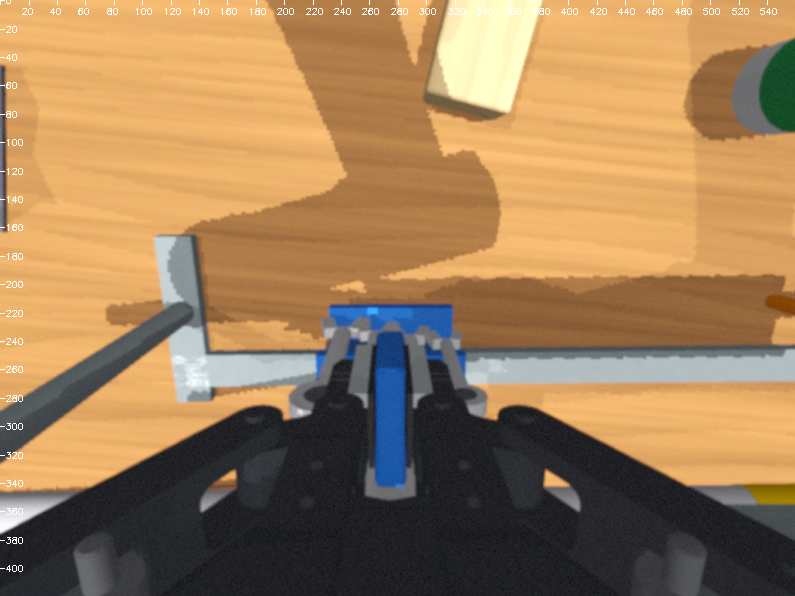

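View pics/s11.png

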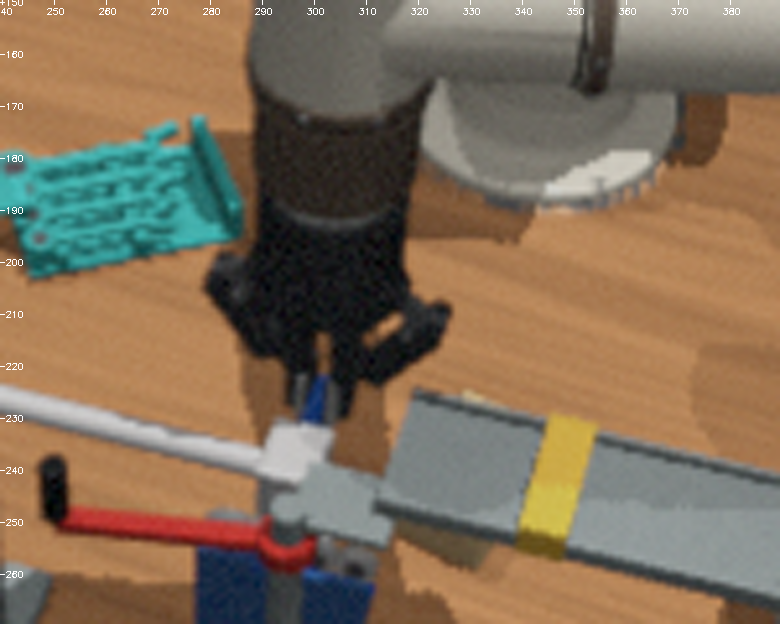

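Emit:
apply_moves --targets "-0.3 -1 6 0 1; -0.5 -1.5 16 0 1; -0.5 -1.5 28 0 1; -0.5 -1.7 40 0 1; -0.5 -1.8 52 0 1; -0.5 -2 64 0 1; -0.5 -2 76 0 1; -0.5 -2 85 0 1; -0.5 -2 85 0 1"

```text
clock: 18.45
position: [515.0, 109.4, 242.2]
ee_rot: [-0.522, 0.479, 0.524, 0.473]
contact_force: [-13.3, -2.2, 8.9]
gripper_width: 8.2
```

```bash
python3 - <<'E'
from st import *
O=np.array([564.3,140.5,0]); Xr,Y,Z=fr(Yr,0)
p,R,st=tool(); print(p,st["clock"],st["contact_force"],st["wrist_torque"],st["gripper_width"],(p-O)@Xr,(p-O)@Y)
w=get_image("wrist"); crop(w,0,0,560,420,1.42,"w19.png",20)
s=get_image("scene"); crop(s,270,170,120,120,5,"s12.png")
E
```

```text
[515.00737267 109.4420251  242.18572048] 18.45 [-13.29240236  -2.21695631   8.91215734] [-0.5572598   3.24594215 -0.03399014] 8.168109739568397 -52.01959349403021 -26.235906824625655
```

View pics/w19.png

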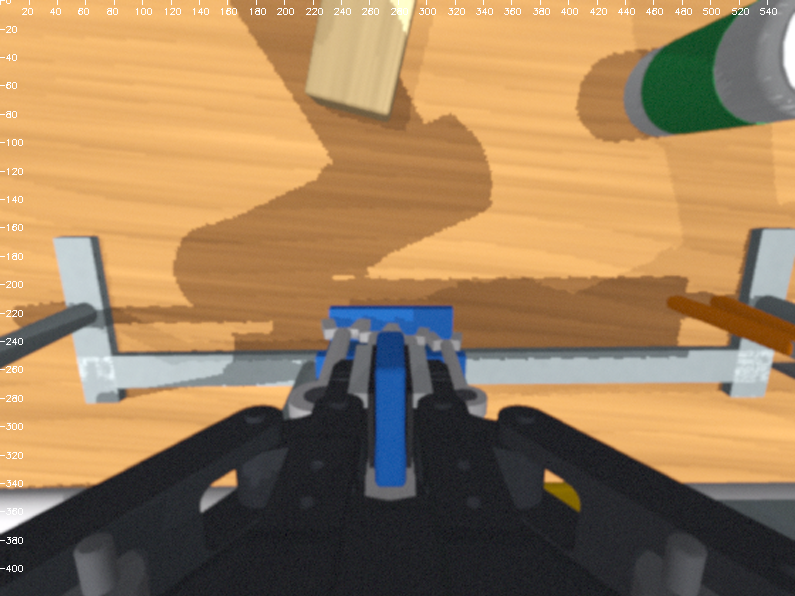

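View pics/s12.png

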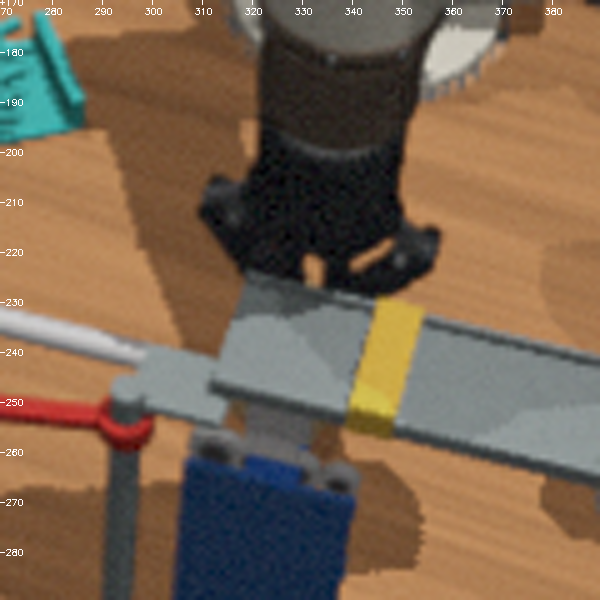

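Emit:
apply_moves --targets "0 1 0 0 1; 0 2 0 0 1; 0 2 0 0 1; 0 2 0 0 1"

```text
clock: 18.88
position: [515.0, 109.6, 242.2]
ee_rot: [-0.523, 0.477, 0.523, 0.475]
contact_force: [-6.4, -2.6, 4.3]
gripper_width: 8.7
```

Emit:
apply_moves --targets "0 1 0 0 1; 0 1.7 5 0 1; 0 1.8 14 0 1; 0 1.9 24 0 1; 0 2 34 0 1; 0 2 40 0 1; 0 2 40 0 1; 0 2 40 0 1"

```text
clock: 19.55
position: [509.7, 151.5, 241.5]
ee_rot: [-0.523, 0.476, 0.524, 0.475]
contact_force: [-5.4, 0.5, 2.3]
gripper_width: 9.0
```

```bash
python3 - <<'E'
from st import *
O=np.array([564.3,140.5,0]); Xr,Y,Z=fr(Yr,0)
p,R,st=tool(); print(p,st["clock"],st["contact_force"],st["wrist_torque"],st["gripper_width"],(p-O)@Xr,(p-O)@Y)
s=get_image("scene"); crop(s,300,200,80,80,7.5,"s13.png")
w=get_image("wrist"); crop(w,150,180,280,210,2.8,"w20.png",20)
E
```

```text
[509.70611199 151.47574089 241.4867601 ] 19.55 [-5.43798351  0.51299814  2.25619715] [0.12076031 1.54264069 0.05491563] 8.960393465599997 -53.30465047958112 16.111292088109828
```

View pics/s13.png

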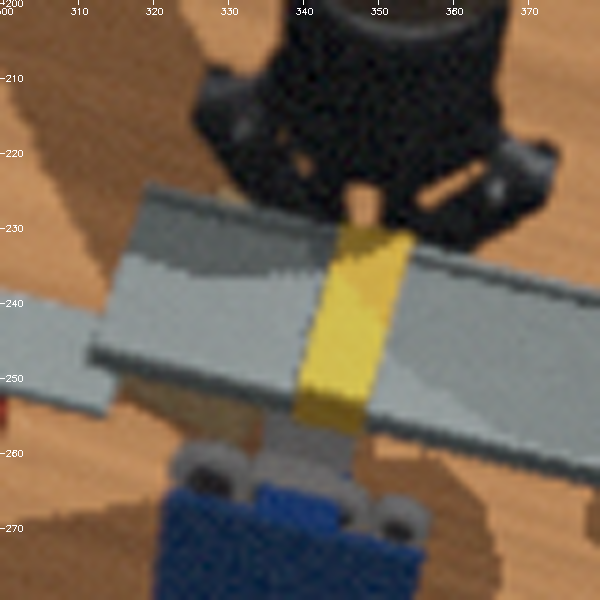

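View pics/w20.png

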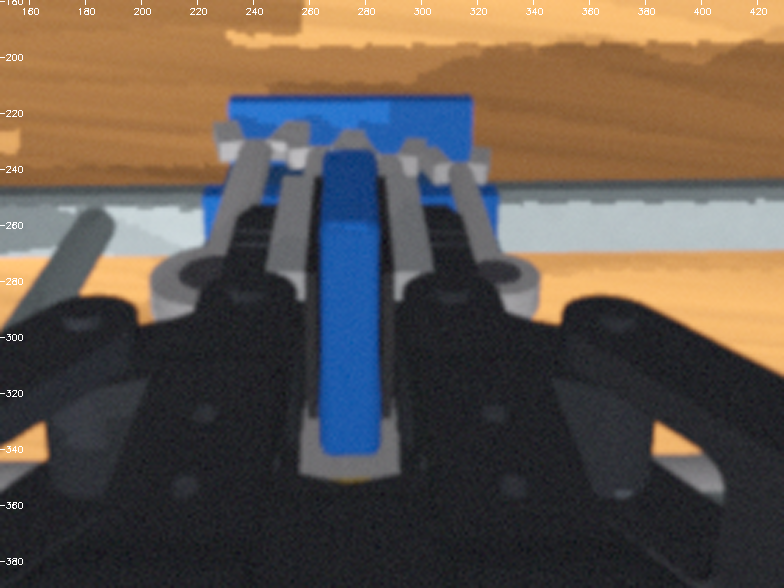

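```bash
python3 - <<'E'
from st import *
O=np.array([564.3,140.5,0]); Yr2=np.radians(5.65); Xr,Y,Z=fr(Yr2,0)
s=get_image("scene")
def onx(uv,xo):
    o,v=ray(s,uv); t=(xo-(o-O)@Xr)/(v@Xr); P=o+v*t; return ((P-O)@Y).round(1),P[2].round(1)
for uv in ((334.9,256.2),(347.1,259.5)): print([onx(uv,x) for x in (-16,0,24)])
for uv in ((339.3,256),(348.3,257.5),(345.0,230),(354.5,231.5)): print("mark",[onx(uv,x) for x in (40,-31)])
E
```

```text
[(np.float64(-2.4), np.float64(205.2)), (np.float64(-0.6), np.float64(226.3)), (np.float64(2.1), np.float64(258.0))]
[(np.float64(31.8), np.float64(204.2)), (np.float64(32.9), np.float64(225.4)), (np.float64(34.7), np.float64(257.1))]
mark [(np.float64(15.0), np.float64(284.5)), (np.float64(7.8), np.float64(191.2))]
mark [(np.float64(38.0), np.float64(287.6)), (np.float64(32.9), np.float64(194.6))]
mark [(np.float64(18.5), np.float64(389.1)), (np.float64(11.7), np.float64(305.1))]
mark [(np.float64(41.3), np.float64(391.9)), (np.float64(36.5), np.float64(308.2))]
```

Emit:
apply_moves --targets "0 0.3 3 0 1; 0 0.6 6 0 1; 0 0.8 8 0 1; 0 0.8 8 0 1; 0 0.8 8 0 0.85; 0 0.8 8 0 0.7; 0 0.8 8 0 0.55; 0 0.8 8 0 0.5; 0 20 8 0 0.5; 0 45 8 0 0.3"

```text
clock: 20.53
position: [466.2, 154.1, 241.5]
ee_rot: [0.523, -0.476, -0.522, -0.477]
contact_force: [-0.7, -0.1, -0.1]
gripper_width: 29.8
```

Emit:
apply_moves --targets "0 25 0 0 0; -30 50 0 0 -0.5; -60 50 0 0 -1; -70 50 0 0 -1; -70 50 0 0 -1; -70 50 0 0 -1"

```text
clock: 21.03
position: [415.5, 149.3, 312.1]
ee_rot: [-0.523, 0.475, 0.523, 0.477]
contact_force: [0.4, -0.6, -0.9]
gripper_width: 84.8
```

```bash
python3 - <<'E'
from st import *
p,R,st=tool(); print(p,st["clock"],st["contact_force"])
w=get_image("wrist"); crop(w,0,0,560,420,1.42,"w21.png",20)
crop(w,200,190,150,160,5,"w22.png",10)
s=get_image("scene"); crop(s,300,200,80,80,7.5,"s14.png")
E
```

```text
[415.5319219  149.25060209 312.10964122] 21.0333 [ 0.40801612 -0.55068432 -0.8511522 ]
```

View pics/w21.png

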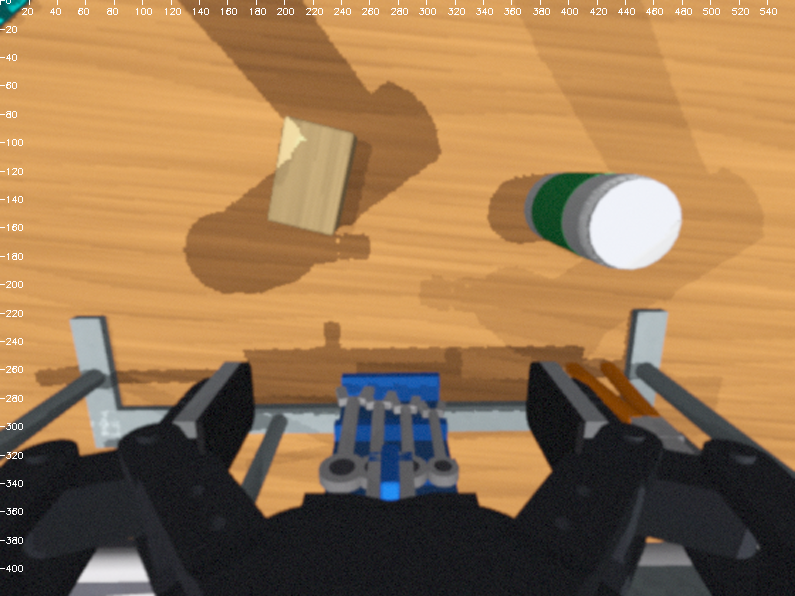

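View pics/s14.png

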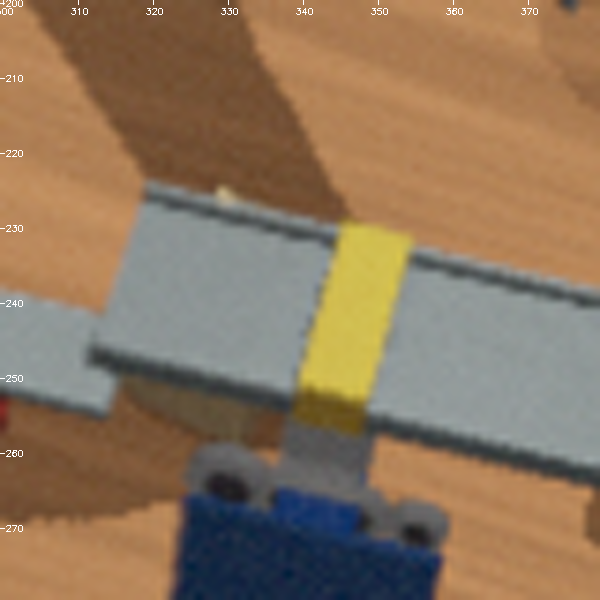

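Emit:
apply_moves --targets "-35 -10 0 0 -1; -70 -20 0 0 -1; -100 -30 0 0 -1; -110 -40 0 0 -1; -110 -40 0 0 -1; -110 -40 0 0 -1"

```text
clock: 21.63
position: [455.2, 152.8, 419.9]
ee_rot: [-0.522, 0.477, 0.523, 0.475]
contact_force: [0.3, 0.6, 0.1]
gripper_width: 85.5
```

```bash
python3 - <<'E'
from st import *
p,R,st=tool(); print(p,st["clock"])
w=get_image("wrist"); crop(w,0,0,560,420,1.42,"w23.png",20)
crop(w,200,190,150,120,5.2,"w24.png",10)
E
```

```text
[455.22078812 152.7919131  419.88913148] 21.6333
```

View pics/w24.png

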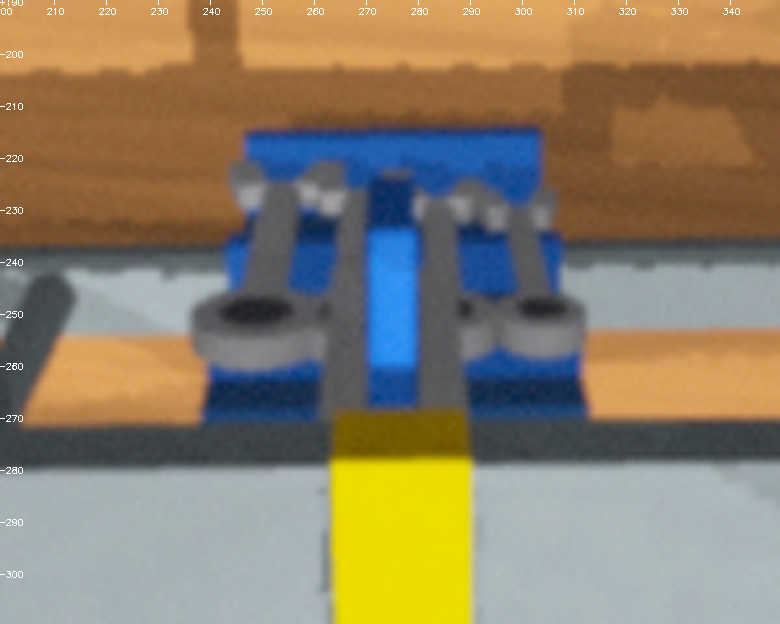

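```bash
python3 - <<'E'
from st import *
w=get_image("wrist"); im=w["img"].astype(int)
hsv=cv2.cvtColor(w["img"],cv2.COLOR_RGB2HSV)
Xr,Y,Z=fr(np.radians(5.65),0)
def span(row,lo,hi,a,b):
    m=((hsv[row,a:b]>=lo)&(hsv[row,a:b]<=hi)).all(1); i=np.where(m)[0]+a; return i.min(),i.max()
for r in (280,290,300): 
    a,b=span(r,(22,120,60),(36,255,255),240,310); P=[onz(w,(c,r),303)@Y for c in (a-.5,b+.5)]; print("mark",r,a,b,np.mean(P).round(2),np.diff(P))
for r in (238,246,254):
    print([tuple(hsv[r,c]) for c in (269,275,281)])
    m=(hsv[r,262:288,1]>150)&(hsv[r,262:288,0]>95); i=np.where(m)[0]+262; P=[onz(w,(c,r),262)@Y for c in (i.min()-.5,i.max()+.5)]; print("tab",r,i.min(),i.max(),np.mean(P).round(2),np.diff(P))
# jaw axis vs rail: lip edge rows
E
```

```text
mark 280 263 290 108.54 [25.0725217]
mark 290 264 290 108.97 [24.39138465]
mark 300 264 290 108.94 [24.60932747]
[(np.uint8(118), np.uint8(39), np.uint8(97)), (np.uint8(105), np.uint8(206), np.uint8(222)), (np.uint8(109), np.uint8(141), np.uint8(123))]
tab 238 262 280 103.34 [18.98843742]
[(np.uint8(118), np.uint8(32), np.uint8(104)), (np.uint8(105), np.uint8(209), np.uint8(240)), (np.uint8(116), np.uint8(51), np.uint8(104))]
tab 246 262 280 103.28 [19.11874186]
[(np.uint8(113), np.uint8(31), np.uint8(99)), (np.uint8(105), np.uint8(208), np.uint8(240)), (np.uint8(112), np.uint8(64), np.uint8(115))]
tab 254 271 280 107.77 [10.13174445]
```

```bash
python3 - <<'E'
from st import *
s=get_image("scene"); t=get_image("top"); crop(s,230,215,90,60,8,"s15.png",10); crop(t,220,140,60,50,12,"t15.png",10)
for uv in ((249.5,238.5),): print(onz(s,uv,308))
go([640,-65,380],-163)
E
```

```text
[658.80764634 -65.07295046 308.        ]
shift [  40.1 -164.5 -233.8] jaw heading 95.39 y heading -174.6
spin for heading -101.60933124774027 (tool x down)
```

View pics/s15.png

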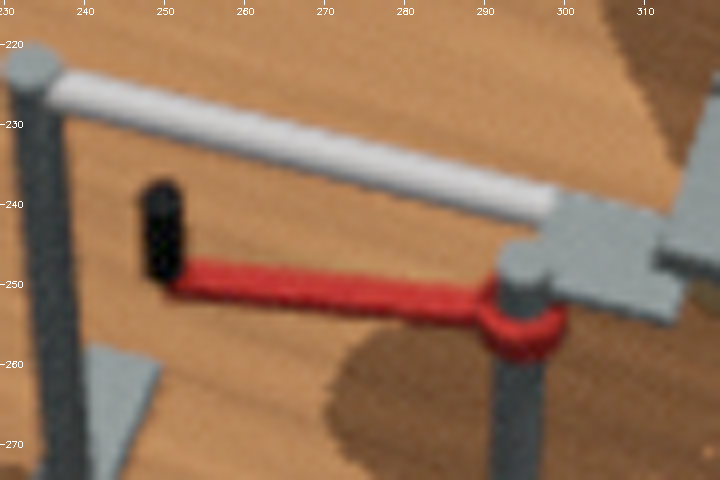

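View pics/t15.png

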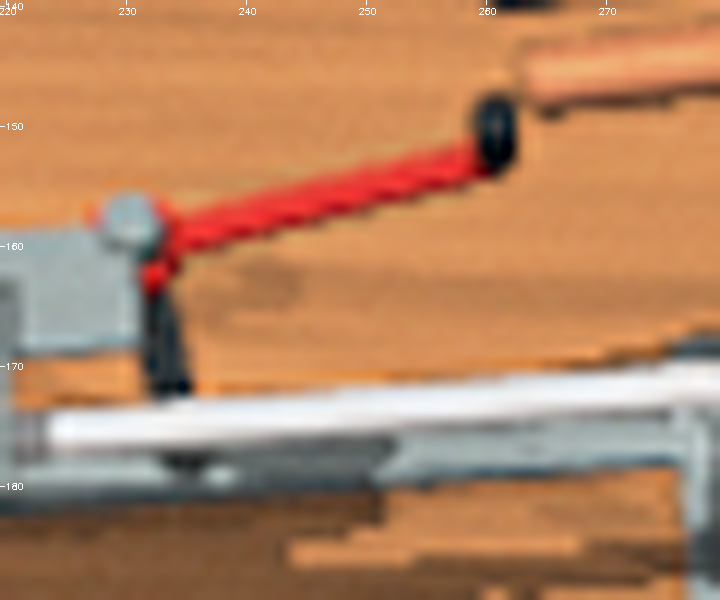

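Emit:
apply_moves --targets "0 -12 -16 -7 -1; 0 -25 -31 -14 -1; 0 -37 -47 -21 -1; 0 -49 -62 -28 -1; 0 -61 -78 -35 -1; 0 -73 -94 -42 -1; 0 -86 -109 -49 -1; 0 -98 -125 -56 -1; 0 -110 -140 -63 -1; 0 -122 -156 -70 -1"

```text
clock: 22.67
position: [591.2, 8.2, 421.0]
ee_rot: [-0.701, 0.088, 0.702, 0.088]
contact_force: [-0.7, 1.2, -0.2]
gripper_width: 85.2
```

```bash
python3 - <<'E'
from st import *
go([659,-64,350],-163)
E
```

```text
shift [ 70.9  53.2 -83.6] jaw heading 165.75 y heading -104.3
spin for heading -31.250100945022325 (tool x down)
```

Emit:
apply_moves --targets "10 11 -17 -7 -1; 25 22 -34 -14 -1; 40 33 -51 -21 -1; 55 44 -68 -28 -1; 71 53 -84 -31 -1; 71 53 -84 -31 -1; 71 53 -84 -31 -1; 71 53 -84 -31 -1"

```text
clock: 23.33
position: [658.8, -63.5, 351.1]
ee_rot: [-0.7, -0.1, 0.7, -0.101]
contact_force: [-0.8, -0.8, 0.6]
gripper_width: 85.2
```

```bash
python3 - <<'E'
from st import *
p,R,st=tool(); print(p,st["clock"]); 
w=get_image("wrist"); crop(w,0,0,560,420,1.42,"w25.png",20)
E
```

```text
[658.77932734 -63.5116582  351.08114757] 23.3333
```

View pics/w25.png

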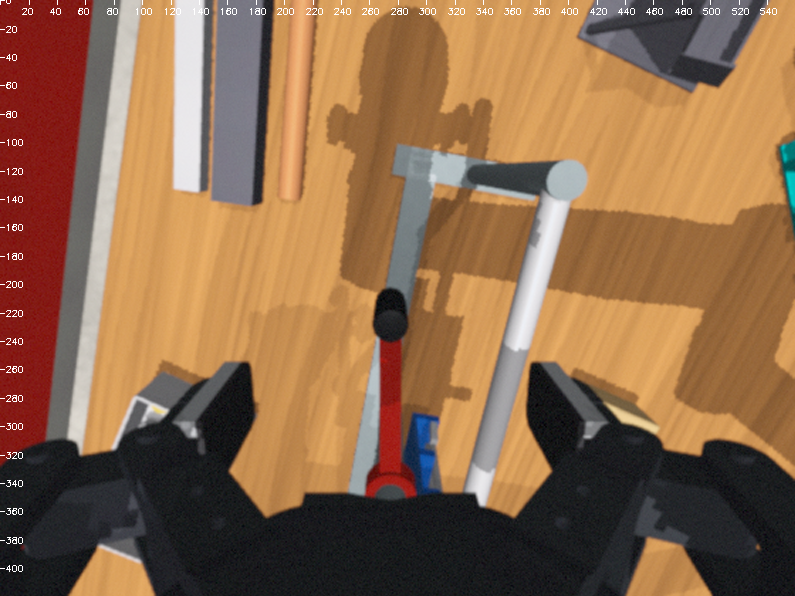

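```bash
python3 - <<'E'
from st import *
w=get_image("wrist"); k=onz(w,(275,228.5),308); print(k); go([k[0],k[1],274])
E
```

```text
[659.3552876 -63.7602835 308.       ]
shift [78.4  0.7 -0.1] jaw heading -163.58 y heading -73.6
```

Emit:
apply_moves --targets "25 0.7 0 0 -0.5; 50 0.7 0 0 0; 70 0.7 0 0 0; 77 0.7 0 0 0.2; 77 0.7 0 0 0.4; 77 0.7 0 0 0.5; 77 0.7 0 0 0.5; 77 0.7 0 0 0.5"

```text
clock: 24.1
position: [660.0, -64.3, 276.0]
ee_rot: [0.701, 0.101, -0.699, 0.101]
contact_force: [0.2, 0.9, 0.4]
gripper_width: 21.4
```

```bash
python3 - <<'E'
from st import *
p,R,st=tool(); print(p,st["clock"],st["gripper_width"],st["contact_force"]); 
w=get_image("wrist"); crop(w,150,180,280,210,2.8,"w26.png",20)
A=np.array([626.6,44.5]); d=p[:2]-A; print(np.linalg.norm(d),np.degrees(np.arctan2(d[1],d[0]))); go(p)
E
```

```text
[659.99571786 -64.2813278  276.04056387] 24.1 21.374326613575395 [0.20101175 0.90484547 0.37222983]
113.79214054631247 -72.93358587944194
shift [-0.4  0.  -0.2] jaw heading -163.61 y heading -73.6
```

View pics/w26.png

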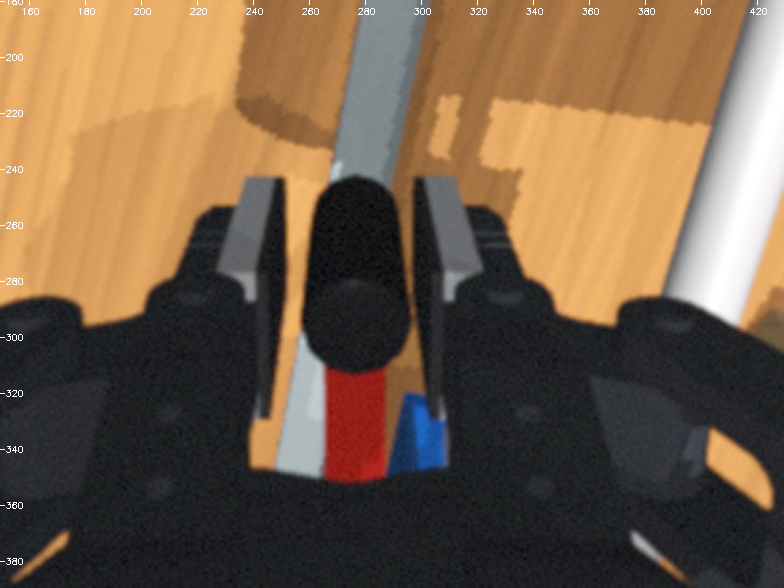

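Emit:
apply_moves --targets "0 -0.9 14.3 7 0.5; 0 -3.5 28.3 14 0.5; 0 -7.8 41.9 21 0.5; 0 -13.7 54.9 28 0.5; 0 -21.2 67.1 35 0.5; 0 -30.1 78.3 42 0.5; 0 -40.2 88.3 49 0.5; 0 -51.6 97 56 0.5; 0 -63.9 104.2 63 0.5; 0 -77 109.9 70 0.5"

```text
clock: 24.98
position: [531.8, -21.5, 275.0]
ee_rot: [0.631, -0.321, -0.629, -0.321]
contact_force: [-0.4, -0.5, 0.3]
gripper_width: 21.3
```

```bash
python3 - <<'E'
from st import *
p,R,st=tool(); print(p,st["clock"],st["gripper_width"],st["contact_force"]); 
w=get_image("wrist"); crop(w,150,180,280,210,2.8,"w27.png",20)
A=np.array([626.6,44.5]); d=p[:2]-A; print(np.linalg.norm(d),np.degrees(np.arctan2(d[1],d[0]))); 
for a in (185.65,186.5):
  k=A+117*np.array([np.cos(np.radians(a)),np.sin(np.radians(a))]); go([k[0],k[1],275],95.65)
E
```

```text
[531.75817539 -21.46735189 274.96938097] 24.9833 21.34726128113538 [-0.36909424 -0.53988837  0.26654141]
115.52775948351862 -145.17940687355477
shift [  0.2 -14.6  54.9] jaw heading 125.82 y heading -144.2
spin for heading 30.167498588864305 (tool x down)
shift [  0.2 -13.7  53.4] jaw heading 125.82 y heading -144.2
spin for heading 30.167498588864305 (tool x down)
```

View pics/w27.png

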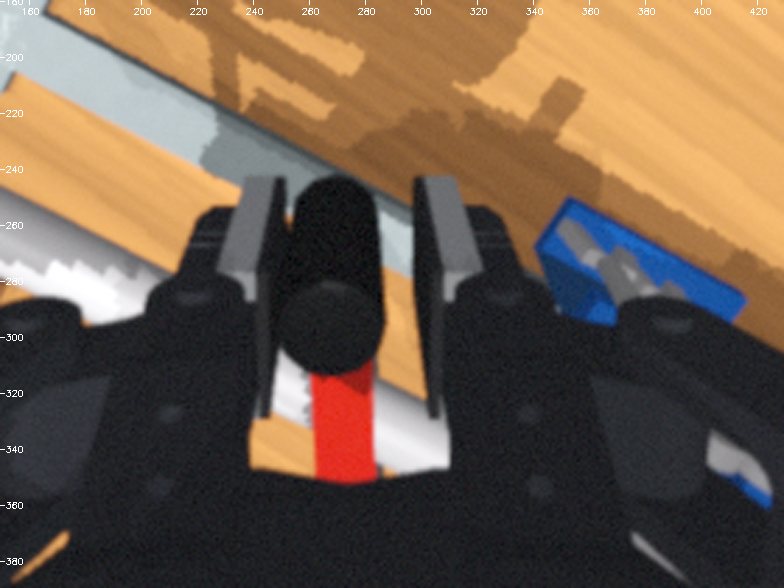

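Emit:
apply_moves --targets "0 -1 14 7 0.5; 0 -4 27.5 14 0.5; 0 -8.2 41 21 0.5; 0 -13 52 28 0.5; 0 -14.5 54.5 30.2 0.5; 0 -14.5 54.5 30.2 0.7; 0 -14.5 54.5 30.2 0.9; 0 -14.5 54.5 30.2 0.9; 0 -14.5 54.5 30.2 0.9"

```text
clock: 25.78
position: [511.8, 30.7, 274.9]
ee_rot: [0.527, -0.472, -0.526, -0.472]
contact_force: [-3.1, 1.3, 6.1]
gripper_width: 14.5
```

```bash
python3 - <<'E'
from st import *
p,R,st=tool(); print(p,st["clock"],st["gripper_width"],st["contact_force"]); 
A=np.array([626.6,44.5]); d=p[:2]-A; print(np.linalg.norm(d),np.degrees(np.arctan2(d[1],d[0]))); go(p)
w=get_image("wrist"); crop(w,150,180,280,210,2.8,"w28.png",20)
E
```

```text
[511.7930698   30.72685323 274.86937437] 25.7833 14.469258453948017 [-3.10082081  1.27363881  6.1473427 ]
115.63014656135131 -173.15903946089304
shift [0. 0. 0.] jaw heading 96.25 y heading -173.8
```

View pics/w28.png

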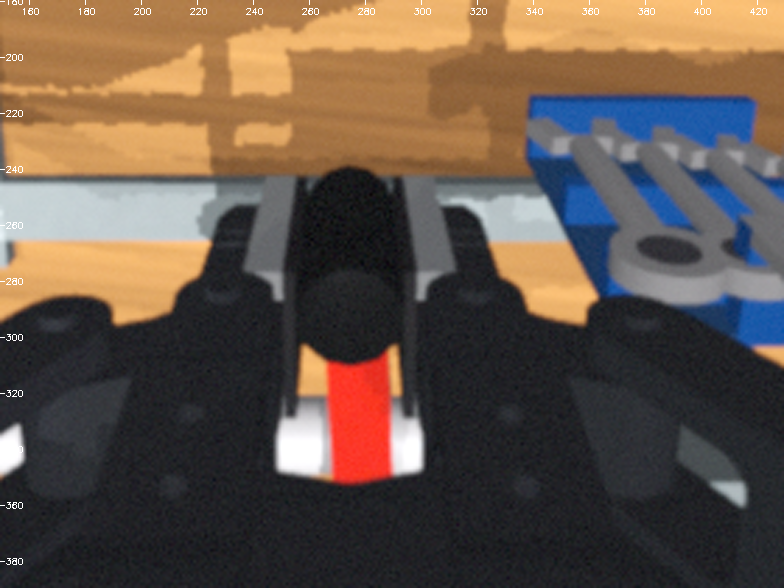

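Emit:
apply_moves --targets "0 0 1 0.3 0.9; 0 0 2 0.6 0.9; 0 0 2 0.6 0.9; 0 0 2 0.6 0.7; 0 0 2 0.6 0.5; 0 0 2 0.6 0.2; -25 0 2 0 0; -60 0 2 0 -0.5; -96 0 2 0 -1; -96 0 2 0 -1"

```text
clock: 26.67
position: [514.3, 32.7, 377.2]
ee_rot: [0.53, -0.469, -0.523, -0.476]
contact_force: [0.3, -0.1, 2.1]
gripper_width: 76.9
```

Emit:
apply_moves --targets "0 30 8 0 -1; 0 59 8 0 -1; 0 59 8 0 -1; 0 59 8 0 -1"

```text
clock: 27.0
position: [451.0, 34.3, 370.1]
ee_rot: [0.527, -0.472, -0.526, -0.473]
contact_force: [-0.1, -0.9, 1.0]
gripper_width: 85.3
```

```bash
python3 - <<'E'
from st import *
p,R,st=tool(); print(p,st["clock"],st["contact_force"]); go(p)
w=get_image("wrist"); crop(w,0,0,560,420,1.42,"w29.png",20); crop(w,220,240,80,120,5,"w30.png",10)
t=get_image("top"); crop(t,180,150,110,60,7,"t16.png")
E
```

```text
[450.95265759  34.30666937 370.10398368] 27.0 [-0.1405108  -0.85582805  1.01440992]
shift [0. 0. 0.] jaw heading 96.22 y heading -173.8
```

View pics/w29.png

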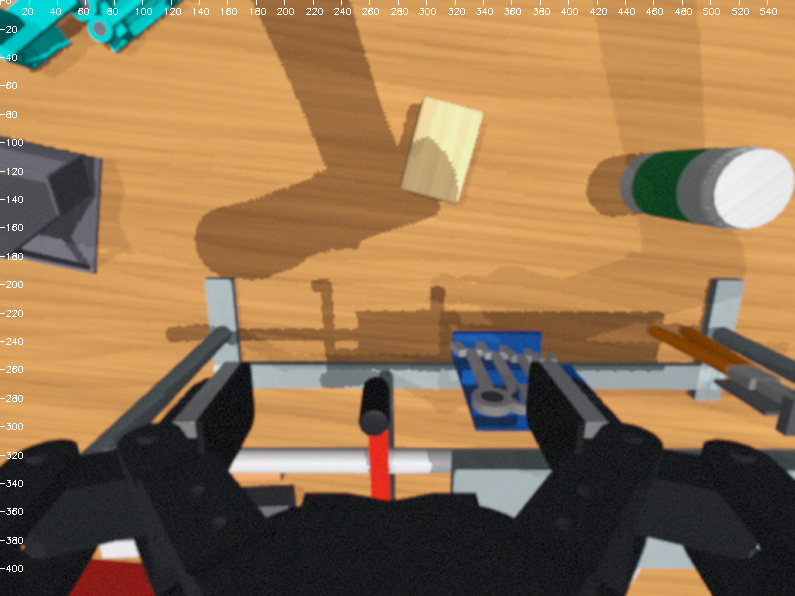

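View pics/w30.png

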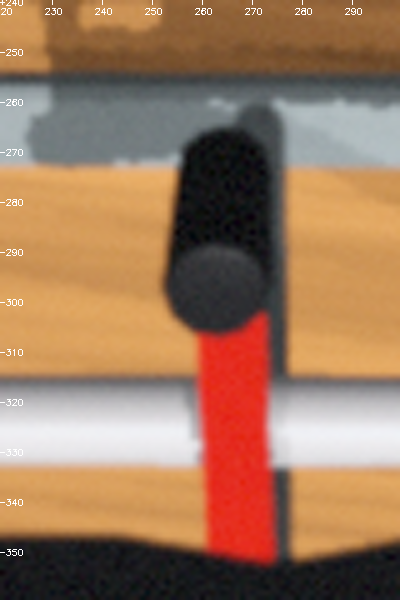

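```bash
python3 - <<'E'
from st import *
w=get_image("wrist"); hsv=cv2.cvtColor(w["img"],cv2.COLOR_RGB2HSV)
print("knob",onz(w,(262.5,297.5),308))
def red(im,rows):
    h=cv2.cvtColor(im,cv2.COLOR_RGB2HSV); out=[]
    for r in rows:
        m=((h[r,:,0]<8)|(h[r,:,0]>172))&(h[r,:,1]>150)&(h[r,:,2]>90); i=np.where(m[230:300])[0]+230
        if len(i): out.append((i.mean(),r))
    return out
pts=red(w["img"],range(312,348)); P=np.array([onz(w,q,268)[:2] for q in pts]); l=np.polyfit(P[:,0],P[:,1],1); print("arm heading",np.degrees(np.arctan(l[0])))
# original picture (1.42x crop)
im=cv2.imread("pics/w3.png")[:,:,::-1]; im=cv2.resize(np.ascontiguousarray(im),(560,420),interpolation=cv2.INTER_AREA)
Q=red(im,range(312,346)); print(pts[0],pts[-1],Q[0],Q[-1])
# pixel slopes; heading relative to tool y
for q in (pts,Q):
    q=np.array(q); print("slope",np.polyfit(q[:,1],q[:,0],1)[0])
# rail direction in this image
rp=[]
for c in list(range(170,255,6))+list(range(280,300,4)):
    col=w["img"][300:345,c].astype(int).sum(1); col=np.where(hsv[300:345,c,1]<40,col,0); i=np.where(col>330)[0]
    if len(i)>5: rp.append(onz(w,(c,300+i.mean()),256)[:2])
rp=np.array(rp); print("rail normal heading", np.degrees(np.arctan(-np.polyfit(rp[:,1],rp[:,0],1)[0])),len(rp))
E
```

```text
knob [511.37710133  32.52632746 308.        ]
arm heading 8.54887611020995
(np.float64(266.5), 312) (np.float64(267.5), 347) (np.float64(259.5), 312) (np.float64(261.0), 345)
slope 0.05418275418275555
slope 0.04652406417112249
rail normal heading 6.124756382458677 20
```

```bash
python3 - <<'E'
from st import *
w=get_image("wrist"); go([511.5,33,275],95.8)
E
```

```text
shift [ 94.3 -58.7  -7.9] jaw heading 96.17 y heading -173.8
spin for heading 0.36510193183258366 (tool x down)
```

View pics/t16.png

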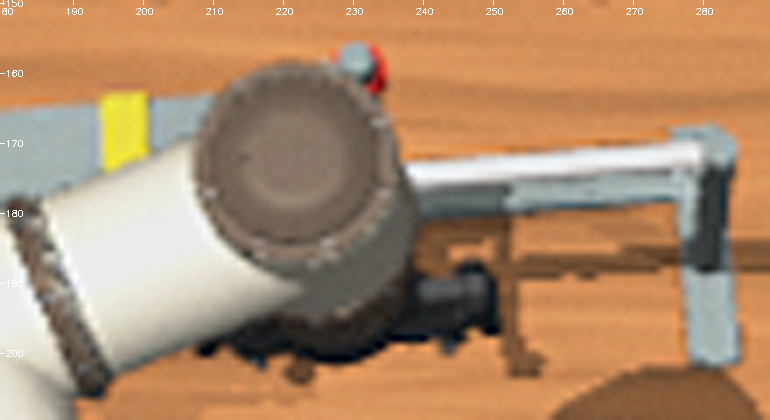

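Emit:
apply_moves --targets "0 -30 -8 0.3 -1; 0 -59 -8 0.3 -0.5; 40 -59 -8 0.3 0; 75 -59 -8 0.3 0; 94 -59 -8 0.3 0.3; 94 -59 -8 0.3 0.5; 94 -59 -8 0.3 0.9; 94 -59 -8 0.3 0.9; 94 -59 -8 0.3 0.9"

```text
clock: 27.95
position: [511.1, 33.2, 274.4]
ee_rot: [-0.524, 0.474, 0.525, 0.474]
contact_force: [3.7, 0.4, -15.3]
gripper_width: 14.5
```

Emit:
apply_moves --targets "0 0 1 0.5 0.9; 0 0 2 1 0.9; 0 0 3 1.5 0.9; 0 0 3.5 1.8 0.9; 0 0 3.5 1.8 0.9"

```text
clock: 28.37
position: [510.8, 36.1, 274.5]
ee_rot: [-0.517, 0.483, 0.517, 0.482]
contact_force: [6.3, -3.4, -19.3]
gripper_width: 14.1
```

Emit:
apply_moves --targets "0 0 0 0 0.7; 0 0 0 0 0.5; 0 0 0 0 0.2; -25 0 0 0 0; -60 0 0 0 -0.5; -96 0 0 0 -1; -96 30 0 0 -1; -96 60 0 0 -1; -96 60 0 0 -1; -96 60 0 0 -1"

```text
clock: 29.2
position: [450.7, 31.9, 376.1]
ee_rot: [0.519, -0.479, -0.516, -0.484]
contact_force: [-0.3, -1.4, 0.5]
gripper_width: 85.4
```

```bash
python3 - <<'E'
from st import *
p,R,st=tool(); print(p,st["clock"],st["contact_force"]); go(p)
w=get_image("wrist"); crop(w,220,230,80,120,5,"w31.png",10); np.save("w31.npy",w["img"])
h=cv2.cvtColor(w["img"],cv2.COLOR_RGB2HSV)
pts=[];ed=[]
for r in range(312,348):
    m=((h[r,:,0]<8)|(h[r,:,0]>172))&(h[r,:,1]>150)&(h[r,:,2]>90); i=np.where(m[230:310])[0]+230
    if len(i): pts.append((i.mean(),r)); 
P=np.array([onz(w,q,268)[:2] for q in pts]); print("arm heading",np.degrees(np.arctan(np.polyfit(P[:,0],P[:,1],1)[0])))
E
```

```text
[450.66507239  31.93072064 376.08199615] 29.2 [-0.33538671 -1.3991414   0.50971554]
shift [0. 0. 0.] jaw heading 94.15 y heading -175.9
arm heading 6.449964267088312
```

View pics/w31.png

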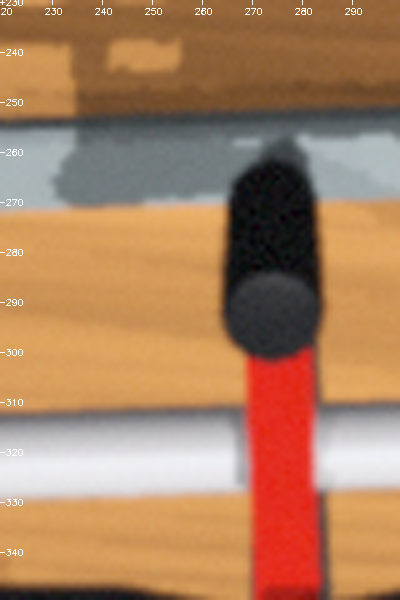

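```bash
python3 - <<'E'
from st import *
w=get_image("wrist"); print(onz(w,(273.8,292.3),308))
# rail direction, by lower bright edge
g=cv2.cvtColor(w["img"],cv2.COLOR_RGB2GRAY); h=cv2.cvtColor(w["img"],cv2.COLOR_RGB2HSV)
rp=[]
for c in list(range(180,262,4))+list(range(288,306,3)):
    i=np.where((h[300:340,c,1]<35)&(g[300:340,c]>150))[0]
    if len(i)>4: rp.append(onz(w,(c,300+i.max()),253)[:2])
rp=np.array(rp); print("rail yaw",np.degrees(np.arctan(-np.polyfit(rp[:,1],rp[:,0],1)[0])),len(rp))
s=get_image("scene"); crop(s,220,190,250,160,3.1,"s20.png")
crop(w,0,0,560,420,1.42,"w32.png",20)
E
```

```text
[509.57964655  36.1309761  308.        ]
rail yaw 6.027434119824507 27
```

View pics/s20.png

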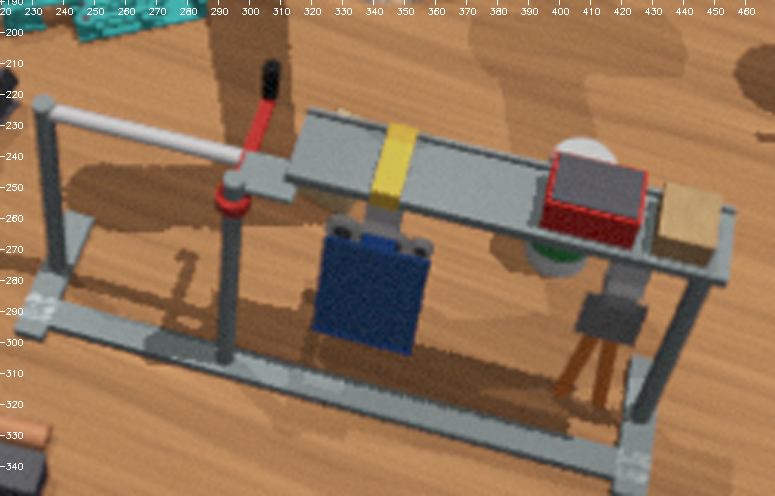

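View pics/w32.png

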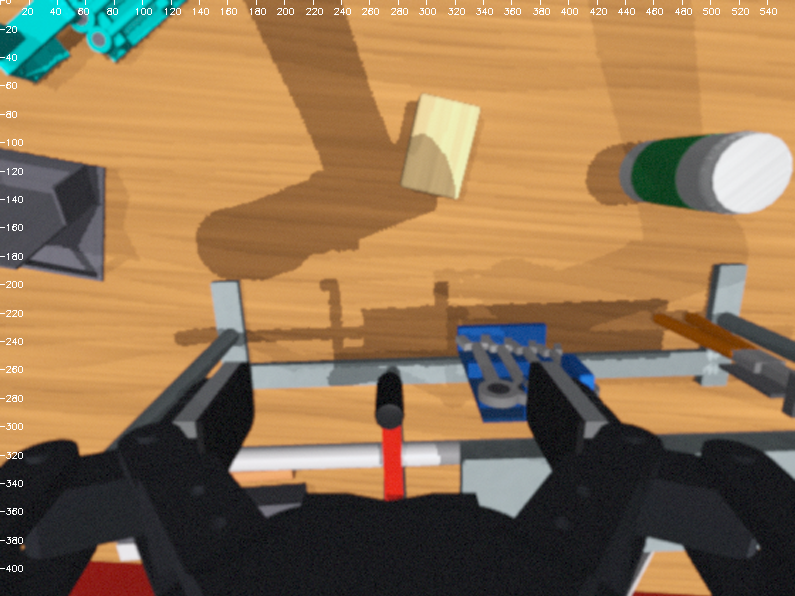

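```bash
python3 - <<'E'
from h import *
print(job.job_done(), status.read_state()["clock"])
E
```

```text
the job is handed in; nothing more can be done
the job is handed in; nothing more can be done
```

The blue spanner set is back on the rail, its hook centred on the yellow mark to within about 1 mm. The keeper arm is square across the rail, and I handed the job in at about 29 s, inside the 72 s limit.

- **Keeper aside:** I swung it until it met its stop, which gave about 10 N of reaction and no further movement.
- **Set onto the rail:** I drew the set out along its own slope and hooked it over the open end of the rail. I eased the grip until it hung upright, then re-gripped the handle high. The moves could not tilt the gripper, so I slid the set under the shelf with the gripper upright and its body above the front lip. The slide force reached about 16 N, because I first corrected sideways the wrong way.
- **Keeper back:** the first measurement after the return swing showed it about 2° off square, so I nudged it once more.

Last checks:
- **Hook position:** the wrist view puts the handle about 1 mm from the mark's middle. A scene-view estimate carried over from just before the last 8 mm of the slide agrees within that. An earlier estimate from the arm's own position differed by about 2 mm.
- **Keeper angle:** about 0.4° from square by the last measurement. My estimates of the rail's direction varied by about 0.5°, so roughly 1° either way is possible.
- **Surroundings:** the pliers, block and can look undisturbed in the last pictures, and the gripper is clear of everything.

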